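Square up and clamp a pack of tubes in the bench vise

ROBOT

A 6-joint arm with a two-finger parallel gripper is mounted at the origin on the work surface. World frame = base frame: x ahead of the robot, y to its left, z up, the work surface at z = 0. Lengths are in m, angles in rad, forces in N, time in s.
With the tool pointing down it reaches from about 0.4 to 0.925 m from the base axis. Payload 12.5 kg.
Tool frame: the origin (TCP) lies on the centre line of the jaws, within the pads' length; the fingertips stand 11 mm ahead of it and the grasp point (between the pads) lies 8 mm behind it; z points along the fingers, y is the line along which they close (so a half turn about z gives the same grasp; the last joint's range is limited). The gripper opens to 95 mm and grips with 3 to 60 N. Pads are 20 mm wide; open, the fingers measure 119 mm over their backs; the gripper's body (75 mm by 180 mm) begins 59 mm behind the grasp point.
Start: joints at [-1.291, 0.491, 1.559, -0, 1.092, -0.106], TCP at [0.235, -0.579, 0.204] pointing down, gripper open.
Joint ranges: [-3.1, 3.1], [-0.84, 2.19], [0.05, 2.79], [-1.13, 4.28], [0.06, 2.93], [-2.69, 2.69]. Speed limits (rad/s): [2.22, 2.22, 2.79, 3.14, 3.14, 3.14].

INTERFACE

Orientations are given as a unit quaternion [w, x, y, z].
In Python, from bench import r gives the robot as it stands.
- The arm moves only by the tool arm_command, never from a script. Its argument "deltas" is a list of rows, each a list of 7 numbers: the shift along the tool's x, y, z in m, then the turn, a rotation vector about the tool's x, y, z in degrees, then the finger opening in m, from 0 to 0.0951. A call has 1 to 5 rows; each row is the pose to reach, as a shift and turn from the pose commanded when the call began, along the tool's axes at that moment; what a row does not reach only later rows make up. A row lasts 1/10 s, in which the tool goes at most 50 mm and 8.59 degrees, less where a joint would pass 70% of its speed; a pose out of reach is approached as far as the arm can. A call with a gripper value outside its range is refused whole. The fingers move at their own pace and stop on an object; the grip force is fixed at half the most. Time passes only in rows, so rows that repeat a pose let the fingers close. It gives the time, the measured TCP pose, the force, the opening and the grip force at its end, in the units of the state.
- r.observe(): the state, without advancing time (a new reading comes with each control period).
- r.get_image(name): name is "scene" or "top" or "wrist"; returns the picture (480x640x3 uint8, red, green, blue); there is no depth.
- r.calibration(name): a dict with "vfov" (degrees; the focal length in pixels is half the picture's height over the tangent of half this angle, whatever the lens; pixels are square), "cx", "cy" (the principal point, pixels), "rvec" (rotation vector, rad) and "tvec" (3), from world to camera coordinates, as OpenCV has them. Camera axes: x right, y down, z forward; pixel columns grow to the right and rows downward; lengths in m; the calibration is good to about 2 mm. A picture is of the moment at which its call begins: read the wrist's pose just before it. calibration takes no time and is no camera call; for the wrist camera it gives the pose at the moment of the call.
- r.hand_in(): hands the job in; it is judged then, once.
The state is a dict: "time_s": time; "joint_positions": joint angles; "dq": joint speeds; "joint_torque": joint torques, N m; "tool_pos": TCP position; "tool_rot": TCP orientation; "contact_force": force on the tool from outside, world axes, zero at the start; "ft_torque": the same for the moment, N m; "grip_width": opening from 0.0 (shut) to 1.0 (fully open); "grasp_force": force on a finger pad.
Only numpy, scipy, OpenCV 4.12 (cv2) and the standard library are available. Lean on these libraries where they do the work, as an engineer would, in place of code of your own. Each camera call takes 0.05 s, during which the arm holds its last target. There are 200 camera calls.

TASK

Release the lever on the bench vise, slide its jaw back and throw the rusty offcut that was left in it into the orange scrap bin. Then take all the dark square tubes from the plywood board and lay them side by side on the vise bed, each lengthwise along the blue fence, packed square and tight against the fence and with their far ends flush against the end stop. With the lever still released slide the jaw up snug against the pack, then swing the lever fully over to lock it, and leave the tape measure, the orange welding magnet and the jar where they are.

Things in the scene. Friction and masses are not known exactly. Their poses are not given: they have to be found in the camera images.
- fixture: The bench vise, fixed to the table: grey steel bed plate 240 x 316 x 12 mm (x x y) whose top is 12 mm above the table, with a blue fence, a blue end stop and a blue sliding jaw, all 28 mm high above the bed. Origin on the table under the bed, at x = 0 of the bed and 26 mm to +y of its middle; x points away from the robot along the fence, y points from the jaw towards the fence, z up. It stands turned by up to 0.2 rad.
- corner (a point): The inner corner of the vise, at bed-top height, where the fence's inner face (the plane y = 0 of this frame, reaching from x = 0 to -165 mm) meets the end stop's inner face (the plane x = 0, reaching from y = +24 to -136 mm). Axes as the vise's: x towards the end stop, y towards the fence, z up. Parts belong on its -x, -y side. A tube seated against the stop has its centre at x = -90 mm; the first tube at y = -12.5 mm, the next at -37.5 mm and so on; z = 12.5 mm.
- fence: The blue fence (fixed jaw): a bar 165 x 24 x 28 mm along the vise's x on the +y side of the bed; origin in the middle of its underside, on the bed.
- jaw (a joint): How far the sliding jaw has been moved towards the fence, 0 to 0.155 m. At 0 it is fully open: 185 mm between its pad face and the fence (with the lever released). The jaw block is 130 mm long (x), 45 mm deep (y) behind its pad. It slides with about 8 N of drag and stays where it is left.
- jaw_knob (a point): Middle of the black round knob on top of the jaw, 24 mm diameter, standing from 44 to 68 mm above the table; this point is 56 mm above the table. Grip it from above to slide the jaw along the vise's y.
- pad: The steel pressure pad on the front of the jaw, 120 x 9 x 24 mm; the lever's cam drives it up to 4 mm out of the jaw towards the fence.
- pad_face (a point): Middle of the pad's face that presses on the tubes, in the jaw's travel direction: axes as the vise's (y towards the fence).
- lever (a joint): Angle of the cam lever on top of the jaw: 0 = fully released, lever pointing away from the fence (vise -y); 1.57 = fully locked, lever pointing towards the robot (vise -x). It turns clockwise seen from above as the value grows, needs about 2 N at its knob and stays where it is left.
- lever_tip (a point): Point in the lever's red upright knob, 20 mm diameter, standing from 51 to 79 mm above the table; this point on its axis 67 mm above the table. The flat lever arm that carries it (14 mm wide) has its top 55 mm above the table.
- lever_pivot (a point): Point on the lever's vertical pivot axis, 57 mm above the table; the red knob circles it at 75 mm radius.
- board: Plywood board 210 x 290 x 9 mm lying fixed on the table, where the tubes wait, lying roughly along its x and spread along its y. Origin under its middle, on the table.
- offcut: Rusty brown offcut of square tube, 25 x 25 mm, 60 mm long along its x, 0.09 kg. Origin at its centre.
- bin_in (a point): Middle of the inner floor (4 mm above the table) of the open orange scrap bin, 140 x 130 mm outside (x x y), 70 mm high, walls 4 mm, fixed; axes as the bin's.
- tape: Red and black tape measure, 70 x 42 x 66 mm, not to be disturbed. Origin under its middle.
- jar: Empty glass jar, 76 mm diameter, 120 mm high, not to be disturbed. Origin under its middle.
- magnet: Orange triangular welding-square magnet, legs 90 mm, lying flat, 14 mm thick, not to be disturbed. Origin under its middle.
- tube0: Dark steel square tube (one of four alike; 2 to 4 are present), 25 x 25 mm, 180 mm long along its x, 0.2 to 0.35 kg. Origin at its centre, 12.5 mm above what it lies on.
- tube1: Dark steel square tube (one of four alike; 2 to 4 are present), 25 x 25 mm, 180 mm long along its x, 0.2 to 0.35 kg. Origin at its centre, 12.5 mm above what it lies on.
- tube2: Dark steel square tube (one of four alike; 2 to 4 are present), 25 x 25 mm, 180 mm long along its x, 0.2 to 0.35 kg. Origin at its centre, 12.5 mm above what it lies on.
- tube3: Dark steel square tube (one of four alike; 2 to 4 are present), 25 x 25 mm, 180 mm long along its x, 0.2 to 0.35 kg. Origin at its centre, 12.5 mm above what it lies on.
Mind the look-alikes: they are no part of the job. What is shaped like the tube3 but purple or red is not meant.

How it is judged:
On the way, in this order (a step that is already met when the one before it is completed fails the run):
1. the tubes lie flush and square in the corner and the jaw is up snug (within 3 mm) against the pack, its lever still released (below 0.4 rad) (x of each of tube0, tube1, tube2, tube3 in the frame of corner above -0.092 m and y of tube0 in the frame of corner between -0.107 and -0.008 m and z of tube0 in the frame of corner between 0.009 and 0.016 m and angle between the x axis of each of tube0, tube1, tube2, tube3 and the x axis of corner, either way round below 0.02 rad and y of tube1 in the frame of corner between -0.107 and -0.008 m and z of tube1 in the frame of corner between 0.009 and 0.016 m and y of tube2 in the frame of corner between -0.107 and -0.008 m and z of tube2 in the frame of corner between 0.009 and 0.016 m and y of tube3 in the frame of corner between -0.107 and -0.008 m and z of tube3 in the frame of corner between 0.009 and 0.016 m and value of joint lever below 0.4 rad and y of any of tube0, tube1, tube2, tube3 in the frame of pad_face below 0.0155 m), for 0.2 s.
2. the lever is swung over to lock (value of joint lever above 1.35 rad), for 0.2 s.
At the end, for the whole second after the job is handed in: Every tube lies on the vise bed side by side, parallel to the fence within 0.02 rad, its far end within 2 mm of the end stop; the lever is locked (beyond 1.35 rad) and the pack is squeezed between pad and fence (over 3 N at each), the offcut lies in the scrap bin, and all is at rest (x of each of tube0, tube1, tube2, tube3 in the frame of corner above -0.092 m and y of tube0 in the frame of corner between -0.107 and -0.008 m and z of tube0 in the frame of corner between 0.009 and 0.016 m and angle between the x axis of each of tube0, tube1, tube2, tube3 and the x axis of corner, either way round below 0.02 rad and y of tube1 in the frame of corner between -0.107 and -0.008 m and z of tube1 in the frame of corner between 0.009 and 0.016 m and y of tube2 in the frame of corner between -0.107 and -0.008 m and z of tube2 in the frame of corner between 0.009 and 0.016 m and y of tube3 in the frame of corner between -0.107 and -0.008 m and z of tube3 in the frame of corner between 0.009 and 0.016 m and x of offcut in the frame of bin_in between -0.066 and 0.066 m and y of offcut in the frame of bin_in between -0.061 and 0.061 m and z of offcut in the frame of bin_in below 0.05 m and value of joint lever above 1.35 rad and (contact force between pad and tube0 above 3 N or contact force between pad and tube1 above 3 N or contact force between pad and tube2 above 3 N or contact force between pad and tube3 above 3 N) and (contact force between fence and tube0 above 3 N or contact force between fence and tube1 above 3 N or contact force between fence and tube2 above 3 N or contact force between fence and tube3 above 3 N) and linear speed of each of tube0, tube1, tube2, tube3, offcut below 0.01 m/s); the robot touches nothing.
It fails at once if the tape measure is knocked aside by more than 25 mm (distance of tape from where it was at the start of the episode above 0.025 m).
It fails at once if the glass jar is knocked aside by more than 25 mm (distance of jar from where it was at the start of the episode above 0.025 m).
It fails at once if the welding magnet is knocked aside by more than 25 mm (distance of magnet from where it was at the start of the episode above 0.025 m).
Of tube0, tube1, tube2, tube3 only 2 to 4 are there at a start; the rules pass over those that are not, and their reading is None.
At some moment in a run one of tube0, tube1, tube2, tube3 may be knocked a few centimetres aside while the robot is not near it.
Once in a run the grip may slacken for a moment while it holds something.
It also fails if it takes over 210 s, if anything falls off the work surface, if the arm or the gripper's body presses on something with over 40 N, if the wrist force passes 120 N, or if a joint passes its speed limit or range.

## Working session

There is one attempt and no reset: what is moved stays moved. The work goes in short steps, Python scripts to look and compute and a tool call to move; the robot and the scene stay as the last step left them, time stands still between calls to the robot, and variables do not carry over. Pictures are saved under pics/ and viewed, at most 14 in all, crops included, and the job is handed in when it is done.

Besides the shell and the picture viewer there is one more tool, called in YAML: its name, and indented under it one key for each argument. arm_command: Moves the arm, as the interface text tells. Its arguments: {"type":"object","properties":{"deltas":{"type":"array","items":{"type":"array","items":{"type":"number"}}}},"required":["deltas"]}

```bash
mkdir -p pics; ls
python3 - <<'E'
from bench import r
import cv2
o=r.observe();print(o)
for n in("scene","top"):
    cv2.imwrite(f"pics/{n}0.png",r.get_image(n)[:,:,::-1]);print(n,r.calibration(n))
E
```

```text
pics
{'time_s': 0.0, 'joint_positions': array([-1.29063045e+00,  4.91579385e-01,  1.55949823e+00,  2.93695950e-05,
        1.09172538e+00, -1.05617467e-01]), 'dq': array([ 6.20666570e-04,  8.91828077e-04, -4.12158418e-05, -1.96881378e-04,
        7.83706681e-04,  2.44978156e-04]), 'joint_torque': array([ 7.32017197e-04, -6.12649083e+01, -2.58176905e+01,  6.92149415e-02,
        4.82553360e-02, -8.82494487e-05]), 'tool_pos': array([ 0.2351161 , -0.57878023,  0.20313266]), 'tool_rot': array([-6.04001157e-04,  9.81455132e-01,  1.91691049e-01, -3.97706575e-05]), 'contact_force': array([-1.12155087,  0.6316847 ,  0.14299275]), 'ft_torque': array([ 0.00092083, -0.01733549,  0.06322282]), 'grasp_force': 0.0, 'grip_width': 1.0004037231081397}
scene {'vfov': 54.44215060599398, 'cx': 323.7483839449994, 'cy': 242.6570533008252, 'rvec': array([ 2.15958657,  0.74921385, -0.33211898]), 'tvec': array([-0.49112388, -0.06521725,  1.62095565])}
top {'vfov': 55.52415632567009, 'cx': 327.9007485660684, 'cy': 238.11768999194868, 'rvec': array([ 2.1234714 , -2.1411474 ,  0.20480039]), 'tvec': array([0.11421802, 0.52072985, 1.43543331])}
```

View pics/top0.png

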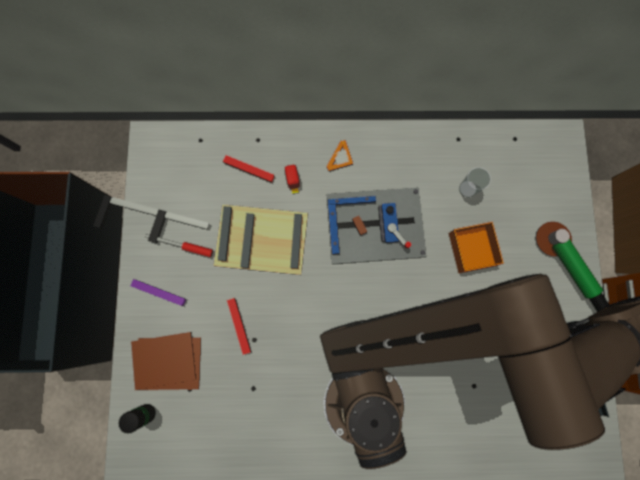

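View pics/scene0.png

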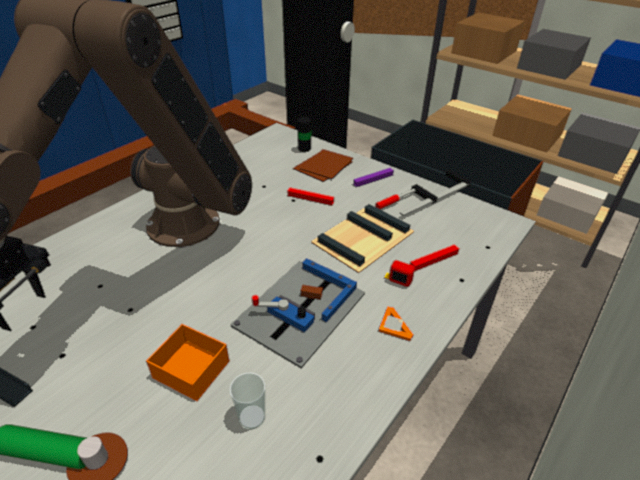

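```bash
cat > h.py <<'E'
import numpy as np, cv2
from scipy.spatial.transform import Rotation as R
from bench import r
def cam(n):
    c=r.calibration(n); f=240/np.tan(np.radians(c["vfov"]/2))
    return f,c["cx"],c["cy"],R.from_rotvec(c["rvec"]).as_matrix(),np.array(c["tvec"])
def ray(C,px,z):
    f,cx,cy,M,t=C; px=np.atleast_2d(px).astype(float)
    d=np.c_[(px[:,0]-cx)/f,(px[:,1]-cy)/f,np.ones(len(px))]@M
    o=-M.T@t
    return o+d*((z-o[2])/d[:,2])[:,None]
def proj(C,P):
    f,cx,cy,M,t=C; q=np.atleast_2d(P)@M.T+t
    return np.c_[f*q[:,0]/q[:,2]+cx,f*q[:,1]/q[:,2]+cy]
def tool():
    o=r.observe(); q=o["tool_rot"]; return np.array(o["tool_pos"]),R.from_quat([q[1],q[2],q[3],q[0]])
def delta(p,yaw):
    """shift in tool axes (mm) and turn (deg) to TCP p, tool down, tool x axis at world yaw (rad)"""
    p0,R0=tool(); c,s=np.cos(yaw),np.sin(yaw)
    T=R.from_matrix(np.array([[c,s,0],[s,-c,0],[0,0,-1]]))
    print("shift mm",np.round(R0.inv().apply(np.array(p)-p0)*1e3,1),"rot",np.round(np.degrees((R0.inv()*T).as_rotvec()),2),"tcp",p0.round(4))
E
python3 - <<'E'
from h import *
C=cam("top"); print("camera",(-C[3].T@C[4]).round(3))
for n,p,z in[("fence top",(333,243),.04),("corner",(337,207),.04),("board",(262,240),.009),("bin",(475,248),.07),("knob",(390,210),.068),("levtip",(408,245),.079),("offcut",(360,226),.037),("tubeA",(224,234),.034),("tubeB",(248,241),.034),("tubeC",(297,241),.034),("jar",(467,190),0.0),("tape",(292,177),.05)]:
    print(n,ray(C,p,z).round(3))
p,Q=tool();print(Q.as_matrix().round(3))
im=cv2.imread("pics/top0.png")[180:290,205:435]
cv2.imwrite("pics/top0c.png",cv2.resize(im,None,fx=3.4,fy=3.4,interpolation=cv2.INTER_CUBIC))
delta([.54,-.02,.45],0)
print(proj(cam("wrist"),p+[0,0,-.2]))
E
```

```text
camera [0.256 0.128 1.504]
fence top [[0.507 0.093 0.04 ]]
corner [[0.627 0.079 0.04 ]]
board [[0.524 0.329 0.009]]
bin [[ 0.482 -0.36   0.07 ]]
knob [[ 0.609 -0.092  0.068]]
levtip [[ 0.492 -0.144  0.079]]
offcut [[0.563 0.004 0.037]]
tubeA [[0.54  0.45  0.034]]
tubeB [[0.516 0.371 0.034]]
tubeC [[0.515 0.211 0.034]]
jar [[ 0.694 -0.369  0.   ]]
tape [[0.728 0.227 0.05 ]]
[[ 0.927  0.376 -0.   ]
 [ 0.376 -0.927  0.001]
 [ 0.    -0.001 -1.   ]]
shift mm [ 492.8 -403.3 -246.3] rot [-0.06  0.   22.1 ] tcp [ 0.2351 -0.5788  0.2032]
[[320.92524096 204.80905942]]
```

View pics/top0c.png

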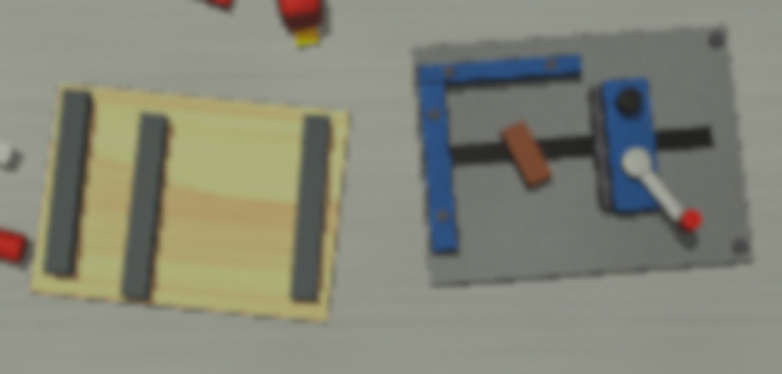

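arm_command:
  deltas:
    - [0.16, -0.13, -0.14, 0, 0, 0, 0.095]
    - [0.16, -0.13, -0.14, 0, 0, 0, 0.095]
    - [0.16, -0.13, -0.14, 0, 0, 0, 0.095]
    - [0.16, -0.13, -0.14, 0, 0, 0, 0.095]
    - [0.16, -0.13, -0.14, 0, 0, 0, 0.095]

```text
time_s: 0.6
tool_pos: [0.3349, -0.3967, 0.3447]
tool_rot: [-0.0, 0.981, 0.192, -0.0]
contact_force: [0.4, -1.4, 0.6]
grip_width: 0.996
grasp_force: 0.0
```

arm_command:
  deltas:
    - [0.16, -0.13, -0.1, 0, 0, 0, 0.095]
    - [0.16, -0.13, -0.1, 0, 0, 0, 0.095]
    - [0.16, -0.13, -0.1, 0, 0, 0, 0.095]
    - [0.16, -0.13, -0.1, 0, 0, 0, 0.095]
    - [0.16, -0.13, -0.1, 0, 0, 0, 0.095]

```text
time_s: 1.1
tool_pos: [0.4347, -0.2152, 0.4454]
tool_rot: [0.001, 0.981, 0.192, 0.001]
contact_force: [0.4, -0.9, -0.2]
grip_width: 1.004
grasp_force: 0.0
```

arm_command:
  deltas:
    - [0.17, -0.14, 0, 0, 0, 22.1, 0.095]
    - [0.17, -0.14, 0, 0, 0, 22.1, 0.095]
    - [0.17, -0.14, 0, 0, 0, 22.1, 0.095]
    - [0.17, -0.14, 0, 0, 0, 22.1, 0.095]
    - [0.17, -0.14, 0, 0, 0, 22.1, 0.095]

```text
time_s: 1.6
tool_pos: [0.5394, -0.0214, 0.4434]
tool_rot: [-0.0, 1.0, 0.001, -0.0]
contact_force: [-0.1, -0.2, 0.6]
grip_width: 0.999
grasp_force: 0.0
```

Run:
```python
from h import *
delta([.54,-.02,.45],0)
C=cam("wrist");cv2.imwrite("pics/w1.png",r.get_image("wrist")[:,:,::-1])
np.save("w1.npy",np.array(C,dtype=object),allow_pickle=True)
print("cam",(-C[3].T@C[4]).round(3),C[3].round(2))
```

```text
shift mm [ 0.6 -1.4 -6.6] rot [-0.02  0.03  0.06] tcp [ 0.5394 -0.0214  0.4434]
cam [ 0.62  -0.022  0.624] [[ 0.   -1.   -0.  ]
 [-0.96 -0.    0.29]
 [-0.29  0.   -0.96]]
```

View pics/w1.png

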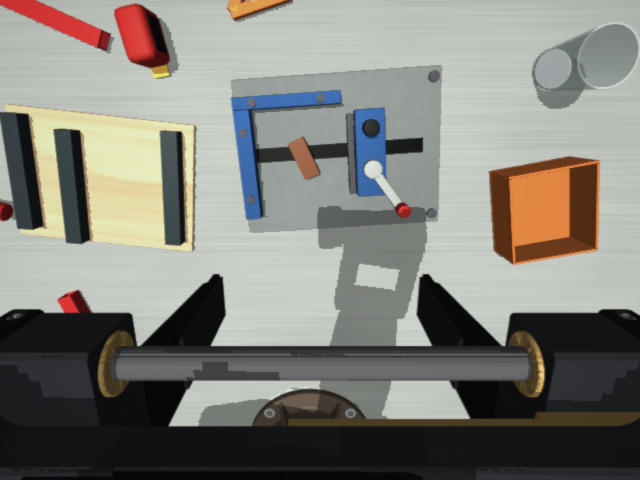

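```bash
cat > m1.py <<'E'
from h import *
C=tuple(np.load("w1.npy",allow_pickle=True)); im=cv2.imread("pics/w1.png"); hsv=cv2.cvtColor(im,cv2.COLOR_BGR2HSV)
def mask(lo,hi,box):
    m=cv2.inRange(hsv,lo,hi); o=np.zeros_like(m); x0,y0,x1,y1=box; o[y0:y1,x0:x1]=m[y0:y1,x0:x1]; return o
def line(P): 
    vx,vy,x,y=cv2.fitLine(P[:,:2].astype(np.float32),cv2.DIST_HUBER,0,1e-4,1e-4).ravel()
    a=np.arctan2(vy,vx); a-=np.pi*np.round(a/np.pi); return round(float(a),4),np.round([x,y],4)
if __name__=="__main__":
    B=mask((100,80,30),(130,255,255),(225,80,345,225))
    rows=range(118,208); e=[np.flatnonzero(B[v,225:290])[[0,-1]]+225 for v in rows]
    L=np.array([(a-.5,v) for (a,b),v in zip(e,rows)]);Rr=np.array([(b+.5,v) for (a,b),v in zip(e,rows)])
    print("fence outer z.04",line(ray(C,L,.04)),"inner z.04",line(ray(C,Rr,.04)),"inner foot z.012",line(ray(C,Rr,.012)))
    cols=range(268,336); e=[np.flatnonzero(B[:,u])[[0,-1]] for u in cols]
    T=np.array([(u,a-.5) for (a,b),u in zip(e,cols)]);D=np.array([(u,b+.5) for (a,b),u in zip(e,cols)])
    for z in(.04,.012): print("stop z",z,"far",line(ray(C,T,z)),"near",line(ray(C,D,z)))
    def rect(m,z,name):
        k=max(cv2.findContours(m,cv2.RETR_EXTERNAL,cv2.CHAIN_APPROX_NONE)[0],key=cv2.contourArea)[:,0]
        P=ray(C,k,z)[:,:2]*1000; c,s,a=cv2.minAreaRect(P.astype(np.float32)); 
        if s[0]<s[1]: a-=90
        print(name,np.round(c,1),np.round(s,1),"long axis deg",round((a+90)%180-90,1))
    J=mask((100,80,30),(130,255,255),(345,95,395,200)); rect(J,.04,"jaw")
    rect(mask((0,90,50),(15,255,255),(280,130,325,185)),.037,"offcut")
    for b,n in(((0,105,45,235),"tA"),((52,120,92,250),"tB"),((155,122,190,250),"tC")):
        rect(mask((0,0,0),(180,255,90),b),.034,n)
    rect(mask((5,120,60),(20,255,255),(480,150,610,270)),.07,"bin")
    rect(mask((0,150,60),(5,255,255),(390,195,415,220)),.075,"levtip")
    rect(mask((0,0,0),(180,255,60),(358,115,384,142)),.068,"knob")
    rect(mask((0,0,190),(180,40,255),(362,158,384,182)),.057,"pivot")
E
python3 m1.py
```

```text
fence outer z.04 (0.068, array([0.561 , 0.1029], dtype=float32)) inner z.04 (0.0643, array([0.561 , 0.0756], dtype=float32)) inner foot z.012 (0.0643, array([0.5581, 0.0802], dtype=float32))
stop z 0.04 far (-1.5056, array([0.6617, 0.0064], dtype=float32)) near (-1.5012, array([ 0.6434, -0.    ], dtype=float32))
stop z 0.012 far (-1.5056, array([0.6637, 0.0078], dtype=float32)) near (-1.5012, array([0.6445, 0.001 ], dtype=float32))
jaw [575.6 -96.3] [129.   47.6] long axis deg 3.7
offcut [567.7   4.8] [59.5 27.1] long axis deg 25.7
tA [545.8 451.2] [ 65.  178.8] long axis deg -5.1
tB [521.1 366.8] [ 38.6 179.5] long axis deg -4.9
tC [518.4 209.7] [ 31.7 178.1] long axis deg -4.2
bin [ 492.2 -356.6] [152.1 156.4] long axis deg -79.3
levtip [ 495.5 -142.9] [21.9 17.5] long axis deg 46.3
knob [613.2 -91.6] [20.6 21.2] long axis deg -88.1
pivot [ 550.8 -100.6] [30.1 26.9] long axis deg 1.9
```

```bash
cat >> h.py <<'E'
YAW=.0668; COR=np.array([.6386,.0851])
_c,_s=np.cos(YAW),np.sin(YAW)
def v2w(x,y,z): return np.array([COR[0]+_c*x-_s*y, COR[1]+_s*x+_c*y, z])
def w2v(p): d=np.asarray(p)[...,:2]-COR; return np.stack([_c*d[...,0]+_s*d[...,1],-_s*d[...,0]+_c*d[...,1]],-1)
E
python3 - <<'E'
from h import *
print(r.observe()["joint_positions"].round(3))
for n,p in dict(jaw=(.5756,-.0963),off=(.5677,.0048),tip=(.4955,-.1429),knob=(.6132,-.0916),piv=(.5508,-.1006),bin=(.4922,-.3566)).items(): print(n,w2v(p).round(4))
delta([.4955,-.1429,.16],np.radians(65))
E
```

```text
[-0.157  0.217  1.356  0.002  1.569  1.41 ]
jaw [-0.075  -0.1768]
off [-0.0761 -0.0754]
tip [-0.158  -0.2179]
knob [-0.0371 -0.1746]
piv [-0.1    -0.1794]
bin [-0.1756 -0.4309]
shift mm [-45.5 124.7 282.7] rot [-1.200e-01 -2.000e-02 -6.483e+01] tcp [ 0.5408 -0.0186  0.4429]
```

arm_command:
  deltas:
    - [-0.045, 0.125, 0.2, 0, 0, -40, 0.036]
    - [-0.045, 0.125, 0.2, 0, 0, -40, 0.036]
    - [-0.045, 0.125, 0.2, 0, 0, -40, 0.036]
    - [-0.045, 0.125, 0.2, 0, 0, -40, 0.036]
    - [-0.045, 0.125, 0.2, 0, 0, -40, 0.036]

```text
time_s: 2.15
tool_pos: [0.4924, -0.15, 0.2415]
tool_rot: [-0.001, 0.939, 0.345, -0.001]
contact_force: [1.4, 0.0, -0.6]
grip_width: 0.632
grasp_force: 0.0
```

arm_command:
  deltas:
    - [0, 0, 0.08, 0, 0, -25, 0.036]
    - [0, 0, 0.08, 0, 0, -25, 0.036]
    - [0, 0, 0.08, 0, 0, -25, 0.036]
    - [0, 0, 0.08, 0, 0, -25, 0.036]

```text
time_s: 2.55
tool_pos: [0.4933, -0.1491, 0.1628]
tool_rot: [-0.001, 0.843, 0.538, -0.001]
contact_force: [-0.1, 0.0, 0.2]
grip_width: 0.383
grasp_force: 0.0
```

Run:
```python
from h import *
C=cam("wrist");cv2.imwrite("pics/w2.png",r.get_image("wrist")[:,:,::-1])
np.save("w2.npy",np.array(C,dtype=object),allow_pickle=True)
print(r.observe()["grip_width"],proj(C,[[.4955,-.1429,.07],[.5508,-.1006,.057],[.6132,-.0916,.056]]))
delta([.4955,-.1429,.07],np.radians(65))
hsv=cv2.cvtColor(cv2.imread("pics/w2.png"),cv2.COLOR_BGR2HSV); m=cv2.inRange(hsv,(0,150,50),(5,255,255))
for k in cv2.findContours(m,0,2)[0]:
    if cv2.contourArea(k)>80: print(cv2.boundingRect(k))
```

```text
0.3802257471720507 [[321.03060537 226.18142724]
 [365.14527253 140.34018657]
 [441.06263873  90.20314758]]
shift mm [ 6.4 -1.  93.6] rot [-0.03  0.   -0.17] tcp [ 0.4937 -0.1492  0.1636]
(308, 213, 26, 32)
```

View pics/w2.png

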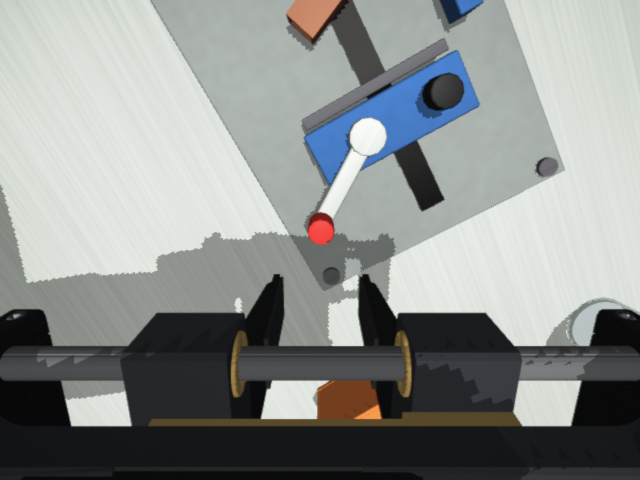

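arm_command:
  deltas:
    - [0.006, -0.001, 0.05, 0, 0, 0, 0.036]
    - [0.006, -0.001, 0.093, 0, 0, 0, 0.036]
    - [0.006, -0.001, 0.093, 0, 0, 0, 0.036]

```text
time_s: 2.9
tool_pos: [0.4935, -0.1424, 0.0676]
tool_rot: [-0.003, 0.844, 0.536, -0.002]
contact_force: [-0.0, 0.7, 0.3]
grip_width: 0.378
grasp_force: 0.0
```

arm_command:
  deltas:
    - [-0.005, 0.015, 0, 0, 0, 0, 0.036]
    - [-0.008, 0.03, 0, 0, 0, 0, 0.036]
    - [-0.008, 0.045, 0, 0, 0, 0, 0.036]
    - [-0.004, 0.06, 0, 0, 0, 0, 0.036]
    - [0.0, 0.07, 0, 0, 0, 0, 0.036]

```text
time_s: 3.4
tool_pos: [0.5605, -0.1736, 0.0734]
tool_rot: [0.001, 0.844, 0.536, 0.001]
contact_force: [0.7, -0.7, 0.1]
grip_width: 0.377
grasp_force: 0.0
```

Run:
```python
from h import *
C=cam("wrist");im=r.get_image("wrist")[:,:,::-1];cv2.imwrite("pics/w3.png",im)
p,_=tool();print(p.round(4),w2v(p).round(4),r.observe()["contact_force"])
m=cv2.inRange(cv2.cvtColor(im,cv2.COLOR_BGR2HSV),(0,150,50),(5,255,255))
for k in cv2.findContours(m,0,2)[0]:
    if cv2.contourArea(k)>80:
        x,y,w,h=cv2.boundingRect(k);print(x,y,w,h,w2v(ray(C,(x+w/2,y+h/2),.075)))
```

```text
[ 0.5616 -0.1735  0.0731] [-0.0941 -0.2529] [-1.01673843  0.01115235  0.69489348]
163 261 49 48 [[-0.15500905 -0.21865582]]
```

View pics/w3.png

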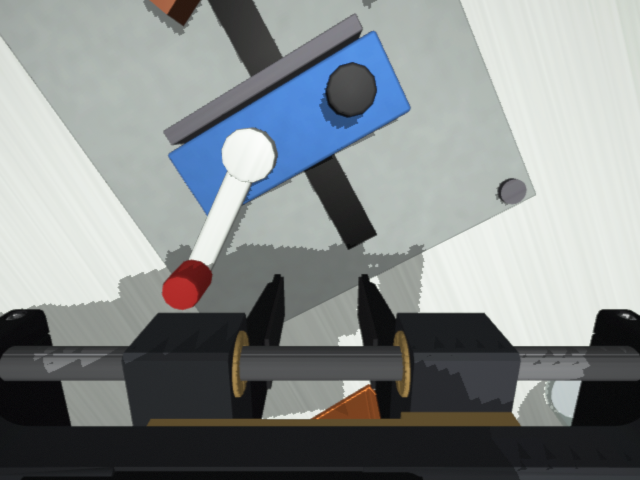

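Run:
```python
from h import *
C=cam("wrist");p,Q=tool();print("f",C[0],"cam in tool",Q.inv().apply(-C[3].T@C[4]-p).round(4))
for d in([0,.018,.011],[0,-.018,.011],[0,0,0],[0,0,.011],[.01,-.018,.011],[-.01,-.018,.011]): print(d,proj(C,p+Q.apply(d)).round(0))
print(p,proj(C,[.4955,-.1429,.079]),proj(C,[.4955,-.1429,.051]))
```

```text
f 379.44031574639814 cam in tool [ 0.0806 -0.0006 -0.181 ]
[0, 0.018, 0.011] [[355. 277.]]
[0, -0.018, 0.011] [[289. 277.]]
[0, 0, 0] [[322. 285.]]
[0, 0, 0.011] [[322. 277.]]
[0.01, -0.018, 0.011] [[288. 260.]]
[-0.01, -0.018, 0.011] [[289. 294.]]
[ 0.56155086 -0.17348418  0.0730536 ] [[177.15198838 290.98168671]] [[194.65289694 270.23609747]]
```

arm_command:
  deltas:
    - [0, 0, -0.04, 0, 0, 0, 0.036]
    - [0, -0.04, -0.04, 0, 0, 0, 0.036]
    - [0, -0.073, -0.04, 0, 0, 0, 0.036]
    - [0, -0.073, -0.04, 0, 0, 0, 0.036]

```text
time_s: 3.85
tool_pos: [0.4893, -0.1402, 0.1122]
tool_rot: [-0.001, 0.844, 0.537, -0.0]
contact_force: [-0.1, -0.6, 0.5]
grip_width: 0.378
grasp_force: 0.0
```

Run:
```python
from h import *
C=cam("wrist");im=r.get_image("wrist")[:,:,::-1]
delta([.4955,-.1429,.067],np.radians(65))
m=cv2.inRange(cv2.cvtColor(im,cv2.COLOR_BGR2HSV),(0,150,50),(5,255,255))
for k in cv2.findContours(m,0,2)[0]:
    if cv2.contourArea(k)>80:
        x,y,w,h=cv2.boundingRect(k);print(x,y,w,h,ray(C,(x+w/2,y+h/2),.07))
```

```text
shift mm [ 0.2  4.1 45.3] rot [ 0.06  0.   -0.03] tcp [ 0.4916 -0.1413  0.1123]
317 240 31 40 [[ 0.4946849  -0.14450545  0.07      ]]
```

arm_command:
  deltas:
    - [0, 0.004, 0.03, 0, 0, 0, 0.036]
    - [0, 0.004, 0.045, 0, 0, 0, 0.036]
    - [0, 0.004, 0.045, 0, 0, 0, 0.036]

```text
time_s: 4.2
tool_pos: [0.4963, -0.1437, 0.0648]
tool_rot: [-0.001, 0.844, 0.537, -0.001]
contact_force: [0.3, -0.1, -0.2]
grip_width: 0.376
grasp_force: 0.0
```

arm_command:
  deltas:
    - [-0.003, 0.007, 0, 0, 0, 0, 0.036]
    - [-0.006, 0.014, 0, 0, 0, 0, 0.036]
    - [-0.006, 0.02, 0, 0, 0, 0, 0.036]

```text
time_s: 4.5
tool_pos: [0.5122, -0.1585, 0.0665]
tool_rot: [0.0, 0.843, 0.537, -0.0]
contact_force: [-4.1, -0.9, 0.5]
grip_width: 0.379
grasp_force: 1.6
```

Run:
```python
from h import *
C=cam("wrist");im=r.get_image("wrist")[:,:,::-1];cv2.imwrite("pics/w4.png",im)
p,_=tool();print(p.round(4),r.observe()["contact_force"].round(1))
m=cv2.inRange(cv2.cvtColor(im,cv2.COLOR_BGR2HSV),(0,150,50),(5,255,255))
for k in cv2.findContours(m,0,2)[0]:
    if cv2.contourArea(k)>80:
        x,y,w,h=cv2.boundingRect(k);print(x,y,w,h,ray(C,(x+w/2,y+h/2),.07))
```

```text
[ 0.5132 -0.1587  0.0665] [-1.  -0.2  0.3]
284 262 39 51 [[ 0.50382361 -0.15418913  0.07      ]]
```

View pics/w4.png

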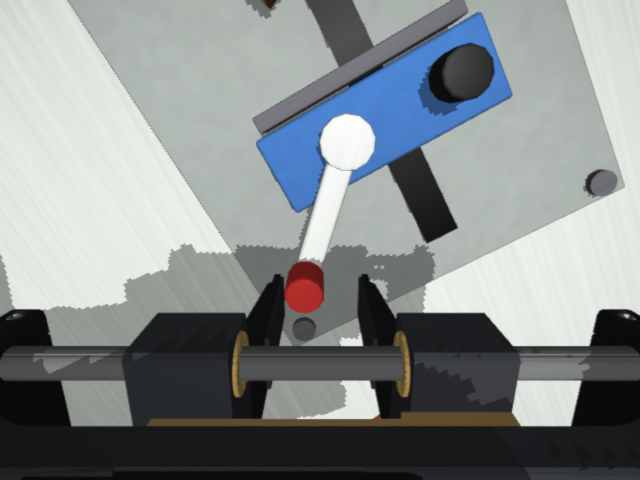

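arm_command:
  deltas:
    - [-0.003, 0.009, 0.001, 0, 0, 0, 0.036]
    - [-0.004, 0.018, 0.001, 0, 0, 0, 0.036]
    - [-0.001, 0.03, 0.001, 0, 0, 0, 0.036]
    - [0.004, 0.044, 0.001, 0, 0, 0, 0.036]
    - [0.011, 0.056, 0.001, 0, 0, 0, 0.036]

```text
time_s: 5.05
tool_pos: [0.5684, -0.172, 0.0648]
tool_rot: [0.0, 0.843, 0.537, 0.0]
contact_force: [-2.2, -0.3, 0.4]
grip_width: 0.378
grasp_force: 1.0
```

```bash
cat > lev.py <<'E'
from h import *
C=cam("wrist");im=r.get_image("wrist")[:,:,::-1]
p,_=tool();print(p.round(4),w2v(p).round(4),r.observe()["contact_force"].round(1))
m=cv2.inRange(cv2.cvtColor(im,cv2.COLOR_BGR2HSV),(0,150,50),(5,255,255))
for k in cv2.findContours(m,0,2)[0]:
    if cv2.contourArea(k)>80:
        x,y,w,h=cv2.boundingRect(k);print(x,y,w,h,w2v(ray(C,(x+w/2,y+h/2),.068)).round(4))
E
python3 lev.py
```

```text
[ 0.5694 -0.1717  0.0647] [-0.0861 -0.2516] [-2.2  2.5  0.5]
284 273 40 52 [[-0.0984 -0.2528]]
```

Run:
```python
from h import *
delta(v2w(-.0371,-.1746,.13),YAW)
```

```text
shift mm [ 91.1   5.9 -65.3] rot [2.000e-02 0.000e+00 6.118e+01] tcp [ 0.5694 -0.1717  0.0647]
```

arm_command:
  deltas:
    - [0, 0, -0.03, 0, 0, 0, 0.036]
    - [0, 0, -0.065, 0, 0, 8, 0.07]
    - [0.03, 0.002, -0.065, 0, 0, 16, 0.07]
    - [0.07, 0.005, -0.065, 0, 0, 24, 0.07]
    - [0.091, 0.006, -0.065, 0, 0, 32, 0.07]

```text
time_s: 5.6
tool_pos: [0.6128, -0.0897, 0.1304]
tool_rot: [0.0, 0.96, 0.282, 0.001]
contact_force: [-0.1, -0.9, 0.4]
grip_width: 0.654
grasp_force: 0.0
```

arm_command:
  deltas:
    - [0, 0, 0, 0, 0, 29, 0.07]
    - [0, 0, 0, 0, 0, 29, 0.07]
    - [0, 0, 0, 0, 0, 29, 0.07]
    - [0, 0, 0, 0, 0, 29, 0.07]
    - [0, 0, 0, 0, 0, 29, 0.07]

```text
time_s: 6.1
tool_pos: [0.6117, -0.0914, 0.1299]
tool_rot: [0.0, 0.999, 0.035, 0.001]
contact_force: [-0.2, -0.9, 0.9]
grip_width: 0.74
grasp_force: 0.0
```

Run:
```python
from h import *
C=cam("wrist");im=r.get_image("wrist")[:,:,::-1];cv2.imwrite("pics/w5.png",im)
delta(v2w(-.0371,-.1746,.058),YAW); print(proj(C,v2w(-.0371,-.1746,.068)), r.observe()["joint_positions"].round(2))
m=cv2.inRange(im,(0,0,0),(75,75,75)); m[265:]=0
for k in cv2.findContours(m,0,2)[0]:
    if cv2.contourArea(k)>300:
        x,y,w,h=cv2.boundingRect(k);print(x,y,w,h,w2v(ray(C,(x+w/2,y+h/2),.063)).round(4))
```

```text
shift mm [ 1.6  0.2 71.9] rot [ 0.02 -0.06  0.26] tcp [ 0.6116 -0.0915  0.1299]
[[320.66675238 245.24068841]] [-0.26  0.56  1.65  0.    0.93  1.24]
354 249 73 16 [[-0.0472 -0.223 ]]
191 233 105 32 [[-0.0415 -0.1214]]
306 221 35 40 [[-0.0357 -0.1765]]
79 184 88 81 [[-0.0242 -0.041 ]]
```

View pics/w5.png

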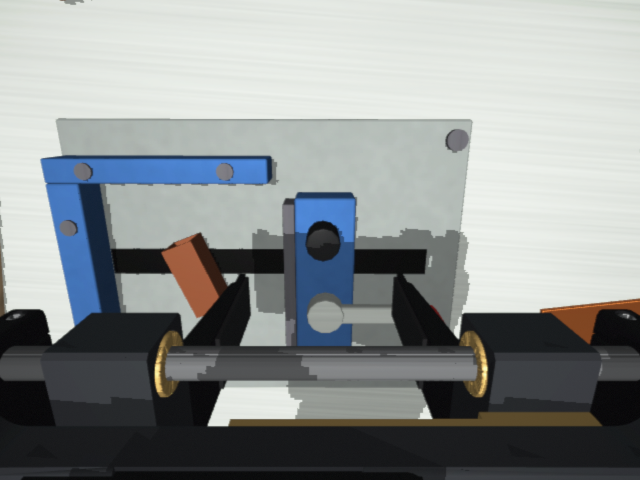

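arm_command:
  deltas:
    - [0.002, 0.001, 0.05, 0, 0, 0, 0.05]
    - [0.002, 0.001, 0.072, 0, 0, 0, 0.05]
    - [0.002, 0.001, 0.072, 0, 0, 0, 0.03]
    - [0.002, 0.001, 0.072, 0, 0, 0, 0.015]
    - [0.002, 0.001, 0.072, 0, 0, 0, 0.015]

```text
time_s: 6.65
tool_pos: [0.6141, -0.0924, 0.0593]
tool_rot: [0.0, 0.999, 0.035, 0.001]
contact_force: [-0.2, -0.7, 0.5]
grip_width: 0.371
grasp_force: 0.0
```

arm_command:
  deltas:
    - [0, 0, 0, 0, 0, 0, 0.015]
    - [0, 0, 0, 0, 0, 0, 0.015]
    - [0, 0.005, 0, 0, 0, 0, 0.015]
    - [0, 0.01, 0, 0, 0, 0, 0.015]
    - [0, 0.015, 0, 0, 0, 0, 0.015]

```text
time_s: 7.15
tool_pos: [0.6143, -0.1077, 0.0579]
tool_rot: [0.0, 0.999, 0.035, 0.0]
contact_force: [0.1, -1.1, -0.9]
grip_width: 0.158
grasp_force: 0.0
```

arm_command:
  deltas:
    - [0, 0.005, 0, 0, 0, 0, 0.015]
    - [0, 0.01, 0, 0, 0, 0, 0.015]
    - [0, 0.015, 0, 0, 0, 0, 0.015]
    - [0, 0.018, 0, 0, 0, 0, 0.015]

```text
time_s: 7.55
tool_pos: [0.6155, -0.1257, 0.0577]
tool_rot: [0.0, 0.999, 0.035, 0.0]
contact_force: [-0.3, -0.1, 1.0]
grip_width: 0.157
grasp_force: 0.0
```

Run:
```python
from h import *
C=cam("wrist");im=r.get_image("wrist")[:,:,::-1];cv2.imwrite("pics/w6.png",im)
p,Q=tool();print(w2v(p),r.observe()["grip_width"],r.observe()["grasp_force"])
print(proj(C,v2w(-.0371,-.1746,.068)),proj(C,p+Q.apply([0,0,.011])))
```

```text
[-0.0370927  -0.20897906] 0.15736745212913372 0.0
[[250.65740543 293.37746278]] [[320.60075192 276.63269042]]
```

View pics/w6.png

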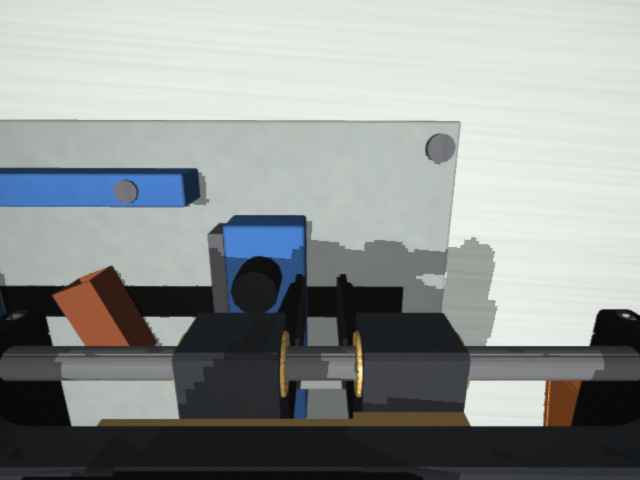

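arm_command:
  deltas:
    - [0, 0, -0.025, 0, 0, 0, 0.045]
    - [0, -0.02, -0.025, 0, 0, 0, 0.045]
    - [0, -0.034, -0.025, 0, 0, 0, 0.045]
    - [0, -0.034, 0, 0, 0, 0, 0.045]
    - [0, -0.034, 0.005, 0, 0, 0, 0.045]

```text
time_s: 8.1
tool_pos: [0.6119, -0.0901, 0.0506]
tool_rot: [-0.0, 0.999, 0.036, -0.002]
contact_force: [0.3, 0.2, -0.6]
grip_width: 0.466
grasp_force: 0.0
```

arm_command:
  deltas:
    - [0, 0, 0.003, 0, 0, 0, 0.045]
    - [0, 0, 0.006, 0, 0, 0, 0.045]
    - [0, 0, 0.006, 0, 0, 0, 0.045]

```text
time_s: 8.4
tool_pos: [0.6132, -0.0913, 0.0468]
tool_rot: [0.0, 0.999, 0.035, 0.0]
contact_force: [0.7, 0.2, -0.1]
grip_width: 0.474
grasp_force: 0.0
```

arm_command:
  deltas:
    - [0, 0, 0.003, 0, 0, 0, 0.045]
    - [0, 0, 0.006, 0, 0, 0, 0.045]
    - [0, 0, 0.006, 0, 0, 0, 0.045]

```text
time_s: 8.7
tool_pos: [0.613, -0.0912, 0.0405]
tool_rot: [-0.0, 0.999, 0.035, -0.0]
contact_force: [0.2, -0.7, 0.6]
grip_width: 0.469
grasp_force: 0.0
```

arm_command:
  deltas:
    - [0, 0, 0.002, 0, 0, 0, 0.045]
    - [0, 0, 0.004, 0, 0, 0, 0.045]
    - [0, 0, 0.004, 0, 0, 0, 0.045]

```text
time_s: 9.0
tool_pos: [0.613, -0.0911, 0.0364]
tool_rot: [-0.0, 0.999, 0.035, -0.0]
contact_force: [-0.1, 0.6, -0.9]
grip_width: 0.474
grasp_force: 0.0
```

arm_command:
  deltas:
    - [0, 0, 0.002, 0, 0, 0, 0.045]
    - [0, 0, 0.004, 0, 0, 0, 0.045]
    - [0, 0, 0.004, 0, 0, 0, 0.045]

```text
time_s: 9.3
tool_pos: [0.613, -0.0911, 0.0324]
tool_rot: [-0.0, 0.999, 0.035, -0.0]
contact_force: [0.1, 0.4, 0.4]
grip_width: 0.471
grasp_force: 0.0
```

arm_command:
  deltas:
    - [0, 0, 0.001, 0, 0, 0, 0.045]
    - [0, 0, 0.002, 0, 0, 0, 0.045]
    - [0, 0, 0.002, 0, 0, 0, 0.045]

```text
time_s: 9.6
tool_pos: [0.613, -0.0912, 0.0306]
tool_rot: [0.0, 0.999, 0.035, -0.0]
contact_force: [0.5, 0.0, 0.2]
grip_width: 0.476
grasp_force: 0.0
```

arm_command:
  deltas:
    - [0, 0, 0, 0, 0, 0, 0.015]
    - [0, 0, 0, 0, 0, 0, 0.015]
    - [0, 0, 0, 0, 0, 0, 0.015]
    - [0, 0, 0, 0, 0, 0, 0.015]
    - [0, 0, 0, 0, 0, 0, 0.015]

```text
time_s: 10.1
tool_pos: [0.6132, -0.0916, 0.0308]
tool_rot: [0.0, 0.999, 0.035, 0.0]
contact_force: [-0.5, -5.2, 0.1]
grip_width: 0.249
grasp_force: 30.0
```

arm_command:
  deltas:
    - [0, 0.004, 0, 0, 0, 0, 0.015]
    - [0, 0.008, 0, 0, 0, 0, 0.015]
    - [0, 0.012, 0, 0, 0, 0, 0.015]
    - [0, 0.016, 0, 0, 0, 0, 0.015]
    - [0, 0.02, 0, 0, 0, 0, 0.015]

```text
time_s: 10.6
tool_pos: [0.6144, -0.1099, 0.0308]
tool_rot: [-0.001, 0.999, 0.035, -0.0]
contact_force: [-0.0, 7.6, 2.3]
grip_width: 0.248
grasp_force: 30.0
```

arm_command:
  deltas:
    - [0, 0.004, 0, 0, 0, 0, 0.015]
    - [0, 0.008, 0, 0, 0, 0, 0.015]
    - [0, 0.012, 0, 0, 0, 0, 0.015]
    - [0, 0.016, 0, 0, 0, 0, 0.015]

```text
time_s: 11.0
tool_pos: [0.6154, -0.1258, 0.0308]
tool_rot: [-0.001, 0.999, 0.035, -0.0]
contact_force: [0.1, 8.5, 2.4]
grip_width: 0.246
grasp_force: 30.0
```

arm_command:
  deltas:
    - [0, 0, 0, 0, 0, 0, 0.05]
    - [0, 0, 0, 0, 0, 0, 0.05]
    - [0, 0, 0, 0, 0, 0, 0.05]
    - [0, 0, -0.05, 0, 0, 0, 0.06]
    - [0, 0, -0.1, 0, 0, 0, 0.06]

```text
time_s: 11.5
tool_pos: [0.6149, -0.1269, 0.1307]
tool_rot: [-0.001, 0.999, 0.035, -0.002]
contact_force: [1.0, -0.3, -0.1]
grip_width: 0.6
grasp_force: 0.0
```

Run:
```python
from h import *
delta([.5677,.0048,.13],np.radians(25.7))
```

```text
shift mm [ -37.9 -134.7    1. ] rot [ -0.1    0.17 -21.7 ] tcp [ 0.6149 -0.1269  0.1307]
```

arm_command:
  deltas:
    - [-0.038, -0.135, 0, 0, 0, -21.7, 0.06]
    - [-0.038, -0.135, 0, 0, 0, -21.7, 0.06]
    - [-0.038, -0.135, 0, 0, 0, -21.7, 0.06]
    - [-0.038, -0.135, 0, 0, 0, -21.7, 0.06]
    - [-0.038, -0.135, 0, 0, 0, -21.7, 0.06]

```text
time_s: 12.0
tool_pos: [0.5684, 0.0055, 0.131]
tool_rot: [0.0, 0.975, 0.223, 0.0]
contact_force: [0.1, 0.5, 0.1]
grip_width: 0.631
grasp_force: 0.0
```

Run:
```python
from h import *
C=cam("wrist");im=r.get_image("wrist")[:,:,::-1]
m=cv2.inRange(cv2.cvtColor(im,cv2.COLOR_BGR2HSV),(0,90,50),(15,255,255)); m[:, :220]=0; m[:,420:]=0; m[300:]=0
k=max(cv2.findContours(m,0,1)[0],key=cv2.contourArea); print(cv2.boundingRect(k))
P=ray(C,k[:,0],.034)[:,:2]*1000; c,s,a=cv2.minAreaRect(P.astype(np.float32));print(c,s,a)
delta([.5677,.0048,.008],np.radians(25.7))
```

```text
(304, 191, 35, 81)
(568.9478759765625, 5.4447174072265625) (63.570037841796875, 25.807201385498047) 26.172027587890625
shift mm [ -0.9  -0.7 122.9] rot [ 0.04 -0.03 -0.02] tcp [0.5687 0.0047 0.1309]
```

arm_command:
  deltas:
    - [0, 0, 0.05, 0, 0, 0, 0.06]
    - [0, 0, 0.09, 0, 0, 0, 0.06]
    - [0, 0, 0.112, 0, 0, 0, 0.06]
    - [0, 0, 0.12, 0, 0, 0, 0.06]
    - [0, 0, 0.12, 0, 0, 0, 0.06]

```text
time_s: 12.55
tool_pos: [0.5683, 0.004, 0.0099]
tool_rot: [-0.0, 0.975, 0.222, -0.001]
contact_force: [0.7, -0.1, 0.7]
grip_width: 0.632
grasp_force: 0.0
```

arm_command:
  deltas:
    - [0, 0, 0.0, 0, 0, 0, 0.015]
    - [0, 0, 0.0, 0, 0, 0, 0.015]
    - [0, 0, 0.0, 0, 0, 0, 0.015]
    - [0, 0, 0.0, 0, 0, 0, 0.015]
    - [0, 0, 0.0, 0, 0, 0, 0.015]

```text
time_s: 13.05
tool_pos: [0.5685, 0.005, 0.0112]
tool_rot: [0.0, 0.975, 0.222, 0.0]
contact_force: [-0.6, 1.7, 1.0]
grip_width: 0.263
grasp_force: 1.1
```

arm_command:
  deltas:
    - [0, 0, -0.03, 0, 0, 0, 0.015]
    - [0, 0, -0.07, 0, 0, 0, 0.015]
    - [0, 0, -0.11, 0, 0, 0, 0.015]
    - [0, 0, -0.13, 0, 0, 0, 0.015]
    - [0, 0, -0.13, 0, 0, 0, 0.015]

```text
time_s: 13.55
tool_pos: [0.5694, 0.0049, 0.1436]
tool_rot: [0.001, 0.975, 0.223, 0.002]
contact_force: [0.3, 0.6, -1.8]
grip_width: 0.258
grasp_force: 30.0
```

Run:
```python
from h import *
delta([.487,-.358,.14],0)
```

```text
shift mm [-231.7  291.2    3.4] rot [ 0.1  -0.28 25.71] tcp [0.5694 0.0049 0.1436]
```

arm_command:
  deltas:
    - [-0.12, 0.15, 0, 0, 0, 0, 0.015]
    - [-0.12, 0.15, 0, 0, 0, 0, 0.015]
    - [-0.12, 0.15, 0, 0, 0, 0, 0.015]
    - [-0.12, 0.15, 0, 0, 0, 0, 0.015]
    - [-0.12, 0.15, 0, 0, 0, 0, 0.015]

```text
time_s: 14.05
tool_pos: [0.5238, -0.1862, 0.1392]
tool_rot: [-0.0, 0.975, 0.22, -0.001]
contact_force: [1.0, 0.7, -1.3]
grip_width: 0.255
grasp_force: 30.0
```

arm_command:
  deltas:
    - [-0.112, 0.141, 0, 0, 0, 25, 0.015]
    - [-0.112, 0.141, 0, 0, 0, 25, 0.015]
    - [-0.112, 0.141, 0, 0, 0, 25, 0.015]
    - [-0.112, 0.141, 0, 0, 0, 25, 0.015]
    - [-0.112, 0.141, 0, 0, 0, 25, 0.015]

```text
time_s: 14.55
tool_pos: [0.4843, -0.3605, 0.139]
tool_rot: [-0.0, 1.0, 0.004, -0.001]
contact_force: [1.0, -0.4, 0.1]
grip_width: 0.26
grasp_force: 30.0
```

Run:
```python
from h import *
im=r.get_image("top")[:,:,::-1]; C=cam("top")
m=cv2.inRange(cv2.cvtColor(im,cv2.COLOR_BGR2HSV),(5,170,80),(20,255,255)); m[:,:440]=0;m[:,520:]=0;m[:210]=0;m[285:]=0
k=max(cv2.findContours(m,0,1)[0],key=cv2.contourArea); x,y,w,h=cv2.boundingRect(k); print(x,y,w,h,ray(C,(x+w/2,y+h/2),.07))
cv2.imwrite("pics/t7.png",cv2.resize(im[190:310,400:540],None,fx=4,fy=4,interpolation=2)); p,_=tool();print(p,r.observe()["grasp_force"],proj(C,p))
```

```text
453 228 24 28 [[ 0.50151666 -0.32884105  0.07      ]]
[ 0.48467025 -0.35856378  0.13909293] 29.99947339296341 [[482.01136154 243.50425962]]
```

View pics/t7.png

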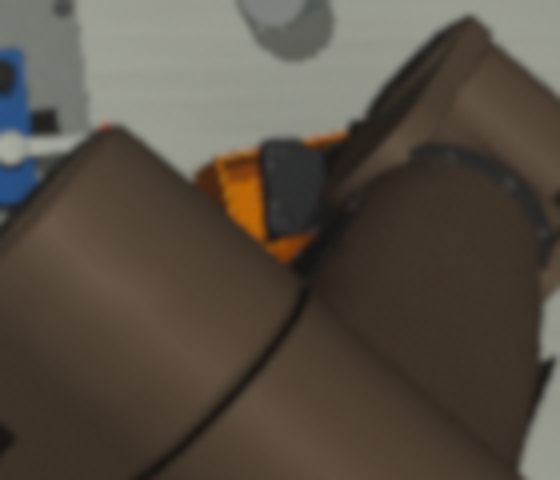

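arm_command:
  deltas:
    - [0, 0, 0.04, 0, 0, 0, 0.015]
    - [0, 0, 0.08, 0, 0, 0, 0.015]
    - [0, 0, 0.095, 0, 0, 0, 0.015]
    - [0, 0, 0.095, 0, 0, 0, 0.015]
    - [0, 0, 0.095, 0, 0, 0, 0.045]

```text
time_s: 15.1
tool_pos: [0.486, -0.3569, 0.0458]
tool_rot: [-0.0, 1.0, 0.007, -0.0]
contact_force: [0.3, -0.6, 0.8]
grip_width: 0.298
grasp_force: 0.0
```

arm_command:
  deltas:
    - [0, 0, 0, 0, 0, 0, 0.045]
    - [0, 0, 0, 0, 0, 0, 0.045]
    - [0, 0, -0.05, 0, 0, 0, 0.06]
    - [0, 0, -0.1, 0, 0, 0, 0.06]
    - [0, 0, -0.15, 0, 0, 0, 0.06]

```text
time_s: 15.6
tool_pos: [0.4853, -0.3577, 0.1984]
tool_rot: [0.0, 1.0, 0.006, 0.0]
contact_force: [0.4, 0.1, 0.1]
grip_width: 0.622
grasp_force: 0.0
```

Run:
```python
from h import *
C=cam("wrist");im=r.get_image("wrist")[:,:,::-1];cv2.imwrite("pics/w8.png",im)
hsv=cv2.cvtColor(im,cv2.COLOR_BGR2HSV); m=cv2.inRange(hsv,(0,90,30),(9,200,200)); m[300:]=0
for k in cv2.findContours(m,0,2)[0]:
    if cv2.contourArea(k)>200: print(cv2.boundingRect(k),cv2.contourArea(k))
delta([.53,.33,.40],0)
```

```text
(309, 218, 24, 23) 344.5
(309, 182, 25, 33) 454.5
(118, 114, 33, 27) 330.0
(557, 112, 83, 125) 5497.5
shift mm [  52.8 -687.3 -198.4] rot [ 0.49 -0.53  0.71] tcp [ 0.4875 -0.3595  0.207 ]
```

View pics/w8.png

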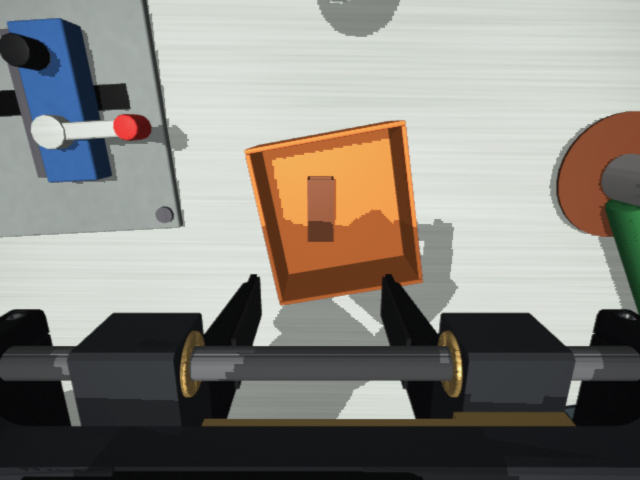

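arm_command:
  deltas:
    - [0, -0.216, -0.09, 0, 0, 0, 0.06]
    - [0, -0.216, -0.09, 0, 0, 0, 0.06]
    - [0, -0.216, -0.09, 0, 0, 0, 0.06]
    - [0, -0.216, -0.09, 0, 0, 0, 0.06]
    - [0, -0.216, -0.09, 0, 0, 0, 0.06]

```text
time_s: 16.15
tool_pos: [0.4825, -0.1394, 0.2878]
tool_rot: [0.0, 1.0, 0.007, 0.001]
contact_force: [0.9, -0.2, 0.2]
grip_width: 0.63
grasp_force: 0.0
```

arm_command:
  deltas:
    - [0, -0.216, 0, 0, 0, 0, 0.06]
    - [0, -0.216, 0, 0, 0, 0, 0.06]
    - [0, -0.216, 0, 0, 0, 0, 0.06]
    - [0, -0.216, 0, 0, 0, 0, 0.06]
    - [0, -0.216, 0, 0, 0, 0, 0.06]

```text
time_s: 16.65
tool_pos: [0.4794, 0.0777, 0.2865]
tool_rot: [-0.0, 1.0, 0.008, 0.001]
contact_force: [-0.7, -1.8, 0.2]
grip_width: 0.629
grasp_force: 0.0
```

arm_command:
  deltas:
    - [0, -0.216, 0, 0, 0, -4, 0.06]
    - [0, -0.216, 0, 0, 0, -4, 0.06]
    - [0, -0.216, 0, 0, 0, -4, 0.06]
    - [0, -0.216, 0, 0, 0, -4, 0.06]
    - [0, -0.216, 0, 0, 0, -4, 0.06]

```text
time_s: 17.15
tool_pos: [0.4768, 0.2938, 0.2861]
tool_rot: [-0.0, 0.999, 0.043, 0.001]
contact_force: [0.0, -0.5, -0.5]
grip_width: 0.628
grasp_force: 0.0
```

```bash
cat > tub.py <<'E'
from h import *
import sys
C=cam("wrist");im=r.get_image("wrist")[:,:,::-1];cv2.imwrite(f"pics/{sys.argv[1]}.png",im)
p,Q=tool();print("tcp",p.round(4),np.degrees(Q.as_euler("zyx"))[0].round(2))
hsv=cv2.cvtColor(im,cv2.COLOR_BGR2HSV); m=cv2.inRange(hsv,(0,0,0),(180,255,95)); m[290:]=0
m=cv2.morphologyEx(m,cv2.MORPH_OPEN,np.ones((5,5)))
for k in cv2.findContours(m,0,1)[0]:
    if cv2.contourArea(k)<1500: continue
    b=cv2.boundingRect(k); P=ray(C,k[:,0],.034)[:,:2]*1000; c,s,a=cv2.minAreaRect(P.astype(np.float32))
    if s[0]<s[1]: a-=90
    f=np.zeros(m.shape,np.uint8); cv2.drawContours(f,[k],-1,255,-1)
    print(b,np.round(c,1),np.round(s,1),round((a+90)%180-90,2),"row grey",im[b[1]+b[3]//2,b[0]-3:b[0]+b[2]+3:3].mean(1).round().astype(int).tolist())
E
python3 tub.py w9
```

```text
tcp [0.4768 0.2939 0.2859] -4.9
(524, 119, 116, 23) [573.9  13.2] [ 21.4 129.4] -86.22 row grey [103, 58, 12, 10, 12, 12, 13, 9, 11, 9, 13, 9, 12, 10, 10, 10, 11, 9, 11, 11, 11, 10, 10, 10, 9, 9, 9, 9, 10, 10, 11, 8, 10, 8, 9, 9, 10, 9, 8, 7]
(367, 81, 54, 161) [517.5 217.2] [ 28.2 178.3] -3.77 row grey [210, 209, 208, 207, 206, 194, 24, 84, 83, 83, 82, 82, 82, 81, 170, 211, 209, 210, 209, 209]
(482, 43, 33, 170) [563.1 106.6] [178.9  11.6] 3.88 row grey [206, 206, 137, 66, 138, 35, 34, 37, 84, 104, 102, 102, 103]
(171, 39, 37, 164) [543.2 445.5] [ 30.7 175.5] -4.48 row grey [203, 214, 96, 92, 94, 94, 95, 97, 96, 94, 19, 23, 143, 203, 215]
```

```bash
sed -i 's/m=cv2.inRange(hsv.*; m\[290:\]=0/m=cv2.inRange(hsv,(0,0,60),(180,110,140)); m[285:]=0/; s/p,Q=tool();.*/p,Q=tool();o=r.observe();print("tcp",p.round(4),"yaw",np.degrees(2*np.arctan2(o["tool_rot"][2],o["tool_rot"][1])).round(2),"g",o["grip_width"].round(3),o["grasp_force"])/; s/,"row grey".*/)/' tub.py
python3 tub.py w10
```

```text
Traceback (most recent call last):
  File "tub.py", line 4, in <module>
    p,Q=tool();o=r.observe();print("tcp",p.round(4),"yaw",np.degrees(2*np.arctan2(o["tool_rot"][2],o["tool_rot"][1])).round(2),"g",o["grip_width"].round(3),o["grasp_force"])
                                                                                                                                   ^^^^^^^^^^^^^^^^^^^^^
AttributeError: 'float' object has no attribute 'round'
```

```bash
sed -i 's/o\["grip_width"\].round(3)/round(o["grip_width"],3)/' tub.py
python3 tub.py w10; python3 -c "
from h import *
delta([.517,.212,.15],np.radians(-4))"
```

```text
tcp [0.4771 0.2903 0.2858] yaw 4.8 g 0.633 0.0
(295, 217, 141, 68) [410.9 231.4] [ 86.1 170.4] -82.89
(370, 80, 50, 144) [528.1 214.2] [ 24.7 158.7] -4.1
(232, 65, 40, 164) [520.1 374.5] [ 24.8 179.1] -5.2
(168, 32, 32, 172) [544.4 449.3] [ 24.9 179.3] -4.46
shift mm [ 33.1  81.3 135.8] rot [ 0.01 -0.02  8.8 ] tcp [0.4771 0.2903 0.2858]
```

arm_command:
  deltas:
    - [0.034, 0.0785, 0.136, 0, 0, 8.9, 0.06]
    - [0.034, 0.0785, 0.136, 0, 0, 8.9, 0.06]
    - [0.034, 0.0785, 0.136, 0, 0, 8.9, 0.06]
    - [0.034, 0.0785, 0.136, 0, 0, 8.9, 0.06]
    - [0.034, 0.0785, 0.136, 0, 0, 8.9, 0.06]

```text
time_s: 17.8
tool_pos: [0.5179, 0.2127, 0.1492]
tool_rot: [0.0, 0.999, -0.038, -0.001]
contact_force: [0.5, -0.1, 0.1]
grip_width: 0.633
grasp_force: 0.0
```

```bash
python3 tub.py w11;python3 -c "
from h import *
delta([.5178,.2149,.004],np.radians(-4.1))"
```

```text
tcp [0.5183 0.2138 0.1506] yaw -4.31 g 0.63 0.0
(346, 218, 102, 67) [491.2 150.1] [85.9 57.6] 85.58
(90, 124, 53, 161) [544.7 372.7] [ 24.7 130.1] -4.94
(301, 110, 33, 120) [561.5 211.4] [24.2 91.7] -3.88
(0, 98, 53, 187) [560.4 457. ] [ 41.2 148.3] -4.52
shift mm [ -0.6  -1.  146.6] rot [-0.01 -0.02 -0.21] tcp [0.5183 0.2138 0.1506]
```

arm_command:
  deltas:
    - [0, -0.001, 0.05, 0, 0, 0, 0.06]
    - [0, -0.001, 0.1, 0, 0, 0, 0.06]
    - [0, -0.001, 0.13, 0, 0, 0, 0.06]
    - [0, -0.001, 0.146, 0, 0, 0, 0.06]
    - [0, -0.001, 0.146, 0, 0, 0, 0.05]

```text
time_s: 18.35
tool_pos: [0.5178, 0.2163, 0.0037]
tool_rot: [0.0, 0.999, -0.036, -0.0]
contact_force: [0.8, 0.0, 0.4]
grip_width: 0.585
grasp_force: 0.0
```

arm_command:
  deltas:
    - [0, 0, 0.0, 0, 0, 0, 0.015]
    - [0, 0, 0.0, 0, 0, 0, 0.015]
    - [0, 0, 0.0, 0, 0, 0, 0.015]
    - [0, 0, 0.0, 0, 0, 0, 0.015]
    - [0, 0, 0.0, 0, 0, 0, 0.015]

```text
time_s: 18.85
tool_pos: [0.5183, 0.2157, 0.0047]
tool_rot: [-0.0, 0.999, -0.037, 0.001]
contact_force: [-1.3, -0.3, 8.9]
grip_width: 0.256
grasp_force: 30.0
```

arm_command:
  deltas:
    - [0, 0, 0, 0, 0, 0, 0.015]
    - [0, 0, -0.02, 0, 0, 0, 0.015]
    - [0, 0, -0.05, 0, 0, 0, 0.015]
    - [0, 0, -0.07, 0, 0, 0, 0.015]
    - [0, 0, -0.08, 0, 0, 0, 0.015]

```text
time_s: 19.35
tool_pos: [0.5183, 0.2157, 0.0854]
tool_rot: [-0.0, 0.999, -0.037, 0.001]
contact_force: [0.0, -0.2, -3.3]
grip_width: 0.258
grasp_force: 30.0
```

```bash
python3 tub.py w12;python3 -c "
from h import *
delta(v2w(-.094,-.0315,.09),YAW)"
```

```text
tcp [0.5186 0.2158 0.086 ] yaw -4.19 g 0.264 29.999351799488068
(357, 229, 121, 56) [510.5 151.9] [79.8 37.9] 85.79
(32, 123, 67, 162) [559.  371.6] [ 24.4 102.8] -4.98
(289, 99, 65, 178) [556.9 212.6] [ 38.6 110. ] -4.21
shift mm [ 40.6 165.9  -4.1] rot [-0.04 -0.16 -8.02] tcp [0.5186 0.2158 0.086 ]
```

arm_command:
  deltas:
    - [0.041, 0.166, -0.004, 0, 0, -8, 0.015]
    - [0.041, 0.166, -0.004, 0, 0, -8, 0.015]
    - [0.041, 0.166, -0.004, 0, 0, -8, 0.015]
    - [0.041, 0.166, -0.004, 0, 0, -8, 0.015]
    - [0.041, 0.166, -0.004, 0, 0, -8, 0.015]

```text
time_s: 19.9
tool_pos: [0.5467, 0.0442, 0.0868]
tool_rot: [0.0, 1.0, 0.031, -0.001]
contact_force: [-0.1, 0.0, -4.2]
grip_width: 0.261
grasp_force: 30.0
```

```bash
cat > vis.py <<'E'
from h import *
import sys
C=cam("wrist");im=r.get_image("wrist")[:,:,::-1];cv2.imwrite(f"pics/{sys.argv[1]}.png",im)
x,y=float(sys.argv[2]),float(sys.argv[3]); z=float(sys.argv[4]); delta(v2w(x,y,z),YAW)
p,_=tool();print("vise",w2v(p).round(4),r.observe()["grasp_force"])
B=cv2.inRange(cv2.cvtColor(im,cv2.COLOR_BGR2HSV),(100,80,30),(130,255,255)); B[280:]=0
n,l,s,c=cv2.connectedComponentsWithStats(B)
for i in range(1,n):
    if s[i,4]>300: print(s[i])
E
python3 vis.py w13 -.094 -.0315 .0085
```

```text
shift mm [ 0.8 -1.6 78.3] rot [-0.01  0.08 -0.19] tcp [0.5464 0.0457 0.0868]
vise [-0.0947 -0.0331] 29.999257922172546
[  216    63   287   217 16987]
[ 556  115   84  165 7969]
```

View pics/w13.png

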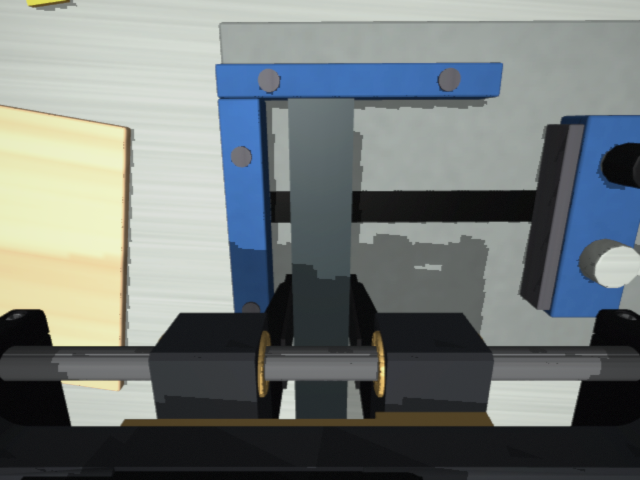

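Run:
```python
from h import *
C=cam("wrist");im=cv2.imread("pics/w13.png")
B=cv2.inRange(cv2.cvtColor(im,cv2.COLOR_BGR2HSV),(100,80,30),(130,255,255))
V=lambda px,z: w2v(ray(C,np.array(px,float),z)).round(4)
rows=[120,180,220]; cols=[280,400,480]
print("fence R",[(int(np.flatnonzero(B[v,210:285])[-1]+210)) for v in rows])
for z in(.012,.04): print(z,V([(np.flatnonzero(B[v,210:285])[-1]+210.5,v) for v in rows],z).tolist())
print("fence L",V([(np.flatnonzero(B[v,210:285])[0]+209.5,v) for v in rows],.04).tolist())
for z in(.012,.04): print("stop near",z,V([(u,np.flatnonzero(B[:130,u])[-1]+.5) for u in cols],z).tolist())
print("stop far",V([(u,np.flatnonzero(B[:130,u])[0]-.5) for u in cols],.04).tolist())
g=im.mean(2)
print("tube col",g[90:104,320].round(),V((320,98),.116), V([(289,150),(353,150),(290,220),(352,220)],.116).tolist())
```

```text
fence R [265, 268, 270]
0.012 [[-0.0125, 0.0019], [-0.0511, 0.0016], [-0.0789, 0.0014]]
0.04 [[-0.0126, -0.002], [-0.047, -0.0023], [-0.0718, -0.0024]]
fence L [[-0.0125, 0.0244], [-0.0469, 0.0247], [-0.0717, 0.0248]]
stop near 0.012 [[-0.0001, -0.0079], [-0.0004, -0.0841], [0.0, -0.1348]]
stop near 0.04 [[-0.0016, -0.0107], [-0.0019, -0.0786], [-0.0015, -0.1237]]
stop far [[0.0171, -0.0114], [0.0173, -0.0775], [0.0172, -0.1215]]
tube col [120. 120. 120. 120. 118. 105.  86.  66.  83. 111. 115. 114. 114. 114.] [[-0.0052 -0.0335]] [[-0.0243, -0.0213], [-0.0244, -0.0463], [-0.0525, -0.0209], [-0.0526, -0.0465]]
```

arm_command:
  deltas:
    - [0.002, -0.001, 0.04, 0, 0, 0, 0.015]
    - [0.002, -0.001, 0.065, 0, 0, 0, 0.015]
    - [0.002, -0.001, 0.075, 0, 0, 0, 0.015]
    - [0.002, -0.001, 0.079, 0, 0, 0, 0.015]
    - [0.002, -0.001, 0.079, 0, 0, 0, 0.015]

```text
time_s: 20.45
tool_pos: [0.5486, 0.0488, 0.0089]
tool_rot: [0.0, 0.999, 0.034, -0.0]
contact_force: [0.3, 0.7, -3.4]
grip_width: 0.258
grasp_force: 30.0
```

arm_command:
  deltas:
    - [0, 0, 0, 0, 0, 0, 0.032]
    - [0, 0, 0, 0, 0, 0, 0.032]
    - [0, 0, 0, 0, 0, 0, 0.032]
    - [0, 0, -0.03, 0, 0, 0, 0.032]
    - [0, 0, -0.08, 0, 0, 0, 0.032]

```text
time_s: 20.95
tool_pos: [0.5473, 0.0481, 0.0878]
tool_rot: [-0.0, 0.999, 0.033, -0.002]
contact_force: [0.3, -0.1, 0.5]
grip_width: 0.334
grasp_force: 0.0
```

Run:
```python
from h import *
delta([.5201,.3745,.14],np.radians(-5.2))
```

```text
shift mm [  -5.8 -327.5  -52. ] rot [-0.    0.27  8.99] tcp [0.5473 0.0481 0.0878]
```

arm_command:
  deltas:
    - [0, -0.05, -0.04, 0, 0, 0, 0.06]
    - [0, -0.2, -0.052, 0, 0, 0, 0.06]
    - [0, -0.2, -0.052, 0, 0, 0, 0.06]
    - [0, -0.2, -0.052, 0, 0, 0, 0.06]
    - [0, -0.2, -0.052, 0, 0, 0, 0.06]

```text
time_s: 21.45
tool_pos: [0.5349, 0.2519, 0.142]
tool_rot: [-0.001, 0.999, 0.035, 0.001]
contact_force: [-0.2, -0.7, -0.3]
grip_width: 0.622
grasp_force: 0.0
```

arm_command:
  deltas:
    - [-0.006, -0.128, 0, 0, 0, 9, 0.06]
    - [-0.006, -0.128, 0, 0, 0, 9, 0.06]
    - [-0.006, -0.128, 0, 0, 0, 9, 0.06]
    - [-0.006, -0.128, 0, 0, 0, 9, 0.06]
    - [-0.006, -0.128, 0, 0, 0, 9, 0.06]

```text
time_s: 21.95
tool_pos: [0.5206, 0.3749, 0.1406]
tool_rot: [0.0, 0.999, -0.045, -0.0]
contact_force: [-0.5, 0.2, 0.5]
grip_width: 0.633
grasp_force: 0.0
```

```bash
python3 tub.py w14;python3 -c "
from h import *
delta([.5201,.3745,.004],np.radians(-5.2))"
```

```text
tcp [0.5209 0.3742 0.1407] yaw -5.21 g 0.628 0.0
(304, 110, 33, 122) [564.5 371.1] [24.3 90.8] -4.52
(194, 84, 49, 201) [557.4 448.4] [ 24.9 153.2] -4.58
shift mm [ -0.8  -0.3 136.7] rot [ 0.03  0.01 -0.01] tcp [0.5209 0.3742 0.1407]
```

arm_command:
  deltas:
    - [-0.001, -0.001, 0.05, 0, 0, 0, 0.06]
    - [-0.001, -0.001, 0.1, 0, 0, 0, 0.06]
    - [-0.001, -0.001, 0.125, 0, 0, 0, 0.06]
    - [-0.001, -0.001, 0.136, 0, 0, 0, 0.06]
    - [-0.001, -0.001, 0.136, 0, 0, 0, 0.05]

```text
time_s: 22.5
tool_pos: [0.5201, 0.3749, 0.004]
tool_rot: [0.001, 0.999, -0.046, -0.001]
contact_force: [0.4, -0.3, 0.4]
grip_width: 0.59
grasp_force: 0.0
```

arm_command:
  deltas:
    - [0, 0, 0.0, 0, 0, 0, 0.015]
    - [0, 0, 0.0, 0, 0, 0, 0.015]
    - [0, 0, 0.0, 0, 0, 0, 0.015]
    - [0, 0, 0.0, 0, 0, 0, 0.015]
    - [0, 0, 0.0, 0, 0, 0, 0.015]

```text
time_s: 23.0
tool_pos: [0.5202, 0.3762, 0.0056]
tool_rot: [-0.0, 0.999, -0.045, 0.0]
contact_force: [-0.8, -1.4, 6.8]
grip_width: 0.263
grasp_force: 30.0
```

arm_command:
  deltas:
    - [0, 0, 0, 0, 0, 0, 0.015]
    - [0, 0, -0.02, 0, 0, 0, 0.015]
    - [0, 0, -0.05, 0, 0, 0, 0.015]
    - [0, 0, -0.07, 0, 0, 0, 0.015]
    - [0, 0, -0.085, 0, 0, 0, 0.015]

```text
time_s: 23.5
tool_pos: [0.5199, 0.3763, 0.091]
tool_rot: [-0.0, 0.999, -0.045, 0.0]
contact_force: [0.1, 0.4, -3.1]
grip_width: 0.26
grasp_force: 30.0
```

```bash
python3 vis.py w15 -.093 -.0755 .09
```

```text
shift mm [ 63.8 368.9   2.4] rot [-0.09 -0.16 -9.01] tcp [0.5206 0.3767 0.0929]
vise [-0.0983  0.2988] 29.99753773212433
```

arm_command:
  deltas:
    - [0.032, 0.185, 0, 0, 0, 0, 0.015]
    - [0.032, 0.185, 0, 0, 0, 0, 0.015]
    - [0.032, 0.185, 0, 0, 0, 0, 0.015]
    - [0.032, 0.185, 0, 0, 0, 0, 0.015]
    - [0.032, 0.185, 0, 0, 0, 0, 0.015]

```text
time_s: 24.05
tool_pos: [0.5349, 0.1851, 0.089]
tool_rot: [0.001, 0.999, -0.047, -0.001]
contact_force: [0.6, 0.9, -2.9]
grip_width: 0.262
grasp_force: 30.0
```

arm_command:
  deltas:
    - [0.032, 0.184, 0, 0, 0, -9, 0.015]
    - [0.032, 0.184, 0, 0, 0, -9, 0.015]
    - [0.032, 0.184, 0, 0, 0, -9, 0.015]
    - [0.032, 0.184, 0, 0, 0, -9, 0.015]
    - [0.032, 0.184, 0, 0, 0, -9, 0.015]

```text
time_s: 24.55
tool_pos: [0.5506, -0.0008, 0.0891]
tool_rot: [0.0, 1.0, 0.031, -0.0]
contact_force: [-0.2, 0.2, -3.3]
grip_width: 0.263
grasp_force: 30.0
```

```bash
cat >> vis.py <<'E'
g=im[40:270,321].astype(float).mean(1)
print("col grad rows",[int(i)+40 for i in np.flatnonzero(np.abs(np.diff(g))>12)][:12])
m=cv2.inRange(cv2.cvtColor(im,cv2.COLOR_BGR2HSV),(0,0,40),(180,110,140)); 
print("tube top zTCP+.029 far end by row:",[(v,w2v(ray(C,(321,v),p[2]+.029)).round(4).tolist()) for v in (90,95,100)])
e=np.abs(np.diff(im[150].mean(1))); print("row150 edges",[(int(u),w2v(ray(C,(u+.5,150),.037)).round(4).tolist()) for u in np.flatnonzero(e>14)][:24])
E
python3 vis.py w16 -.093 -.0755 .0095
```

```text
shift mm [ 0.8 -2.3 79.6] rot [-0.01  0.04 -0.22] tcp [0.5502 0.0012 0.0891]
vise [-0.0938 -0.0779] 29.997277557849884
[  136    65   284   215 17674]
[ 485  117   99  163 8452]
col grad rows [64, 65]
tube top zTCP+.029 far end by row: [(90, [[-0.0013, -0.0808]]), (95, [[-0.0031, -0.0808]]), (100, [[-0.0049, -0.0808]])]
row150 edges [(58, [[-0.028, 0.0769]]), (59, [[-0.028, 0.0763]]), (60, [[-0.028, 0.0757]]), (61, [[-0.028, 0.0751]]), (66, [[-0.028, 0.0721]]), (67, [[-0.028, 0.0715]]), (68, [[-0.028, 0.0709]]), (145, [[-0.0282, 0.0247]]), (146, [[-0.0282, 0.0241]]), (170, [[-0.0283, 0.0097]]), (172, [[-0.0283, 0.0085]]), (173, [[-0.0283, 0.0079]]), (183, [[-0.0284, 0.0019]]), (184, [[-0.0284, 0.0013]]), (185, [[-0.0284, 0.0007]]), (186, [[-0.0284, 0.0001]]), (199, [[-0.0284, -0.0077]]), (206, [[-0.0284, -0.012]]), (207, [[-0.0284, -0.0126]]), (216, [[-0.0285, -0.018]]), (217, [[-0.0285, -0.0186]]), (257, [[-0.0286, -0.0426]]), (258, [[-0.0286, -0.0432]]), (259, [[-0.0286, -0.0438]])]
```

arm_command:
  deltas:
    - [0.001, -0.001, 0.04, 0, 0, 0, 0.015]
    - [0.001, -0.001, 0.065, 0, 0, 0, 0.015]
    - [0.001, -0.001, 0.075, 0, 0, 0, 0.015]
    - [0.001, -0.001, 0.08, 0, 0, 0, 0.015]
    - [0.001, -0.001, 0.08, 0, 0, 0, 0.015]

```text
time_s: 25.1
tool_pos: [0.5514, 0.0046, 0.0099]
tool_rot: [0.0, 0.999, 0.034, 0.0]
contact_force: [-0.2, 0.8, -3.4]
grip_width: 0.261
grasp_force: 30.0
```

arm_command:
  deltas:
    - [0, 0, 0, 0, 0, 0, 0.032]
    - [0, 0, 0, 0, 0, 0, 0.032]
    - [0, 0, 0, 0, 0, 0, 0.032]
    - [0, 0, -0.03, 0, 0, 0, 0.032]
    - [0, 0, -0.08, 0, 0, 0, 0.032]

```text
time_s: 25.6
tool_pos: [0.5498, 0.004, 0.0889]
tool_rot: [-0.0, 0.999, 0.033, -0.002]
contact_force: [0.4, 0.8, 1.3]
grip_width: 0.336
grasp_force: 0.0
```

Run:
```python
from h import *
delta([.5444,.4493,.14],np.radians(-4.5))
```

```text
shift mm [  23.8 -444.8  -50.9] rot [-0.02  0.27  8.29] tcp [0.5498 0.004  0.0889]
```

arm_command:
  deltas:
    - [0, -0.05, -0.04, 0, 0, 0, 0.06]
    - [0.01, -0.225, -0.051, 0, 0, 0, 0.06]
    - [0.01, -0.225, -0.051, 0, 0, 0, 0.06]
    - [0.01, -0.225, -0.051, 0, 0, 0, 0.06]
    - [0.01, -0.225, -0.051, 0, 0, 0, 0.06]

```text
time_s: 26.1
tool_pos: [0.5459, 0.2318, 0.1418]
tool_rot: [-0.0, 0.999, 0.034, 0.001]
contact_force: [0.6, -0.6, -0.2]
grip_width: 0.624
grasp_force: 0.0
```

arm_command:
  deltas:
    - [0.014, -0.22, 0, 0, 0, 8.3, 0.06]
    - [0.014, -0.22, 0, 0, 0, 8.3, 0.06]
    - [0.014, -0.22, 0, 0, 0, 8.3, 0.06]
    - [0.014, -0.22, 0, 0, 0, 8.3, 0.06]
    - [0.014, -0.22, 0, 0, 0, 8.3, 0.06]

```text
time_s: 26.6
tool_pos: [0.5447, 0.4535, 0.141]
tool_rot: [-0.001, 0.999, -0.038, 0.0]
contact_force: [-0.2, -0.5, -0.6]
grip_width: 0.627
grasp_force: 0.0
```

```bash
python3 tub.py w17;python3 -c "
from h import *
delta([.5444,.4493,.004],np.radians(-4.5))"
```

```text
tcp [0.5445 0.4548 0.1408] yaw -4.3 g 0.63 0.0
(75, 180, 94, 96) [556.9 608.4] [75.  66.7] 74.57
(309, 110, 35, 123) [588.  446.2] [25.2 91.5] -4.74
shift mm [  0.2   5.7 136.8] rot [-0.08 -0.05  0.2 ] tcp [0.5445 0.4548 0.1408]
```

arm_command:
  deltas:
    - [0, 0.005, 0.05, 0, 0, 0.2, 0.06]
    - [0, 0.005, 0.1, 0, 0, 0.2, 0.06]
    - [0, 0.005, 0.125, 0, 0, 0.2, 0.06]
    - [0, 0.005, 0.136, 0, 0, 0.2, 0.06]
    - [0, 0.005, 0.136, 0, 0, 0.2, 0.05]

```text
time_s: 27.15
tool_pos: [0.5451, 0.444, 0.004]
tool_rot: [0.0, 0.999, -0.041, -0.001]
contact_force: [0.1, 0.8, -0.6]
grip_width: 0.586
grasp_force: 0.0
```

arm_command:
  deltas:
    - [0, 0, 0.0, 0, 0, 0, 0.015]
    - [0, 0, 0.0, 0, 0, 0, 0.015]
    - [0, 0, 0.0, 0, 0, 0, 0.015]
    - [0, 0, 0.0, 0, 0, 0, 0.015]
    - [0, 0, 0.0, 0, 0, 0, 0.015]

```text
time_s: 27.65
tool_pos: [0.5458, 0.4453, 0.0061]
tool_rot: [-0.001, 0.999, -0.041, 0.001]
contact_force: [-0.9, 2.0, 6.2]
grip_width: 0.259
grasp_force: 30.0
```

arm_command:
  deltas:
    - [0, 0, 0, 0, 0, 0, 0.015]
    - [0, 0, -0.02, 0, 0, 0, 0.015]
    - [0, 0, -0.05, 0, 0, 0, 0.015]
    - [0, 0, -0.07, 0, 0, 0, 0.015]
    - [0, 0, -0.085, 0, 0, 0, 0.015]

```text
time_s: 28.15
tool_pos: [0.5452, 0.4445, 0.0911]
tool_rot: [-0.0, 0.999, -0.041, 0.0]
contact_force: [0.6, 0.9, -2.3]
grip_width: 0.261
grasp_force: 30.0
```

```bash
python3 vis.py w18 -.093 -.121 .09 | head -3
```

```text
shift mm [ 47.8 484.6   2.4] rot [-0.1  -0.16 -8.52] tcp [0.5459 0.445  0.0932]
vise [-0.0685  0.3653] 29.9981689453125
col grad rows [92, 93, 101, 102]
```

arm_command:
  deltas:
    - [0.024, 0.242, 0, 0, 0, 0, 0.015]
    - [0.024, 0.242, 0, 0, 0, 0, 0.015]
    - [0.024, 0.242, 0, 0, 0, 0, 0.015]
    - [0.024, 0.242, 0, 0, 0, 0, 0.015]
    - [0.024, 0.242, 0, 0, 0, 0, 0.015]

```text
time_s: 28.7
tool_pos: [0.5485, 0.199, 0.0891]
tool_rot: [0.0, 0.999, -0.041, -0.001]
contact_force: [0.4, 0.8, -1.1]
grip_width: 0.261
grasp_force: 30.0
```

arm_command:
  deltas:
    - [0.024, 0.242, 0, 0, 0, -8.5, 0.015]
    - [0.024, 0.242, 0, 0, 0, -8.5, 0.015]
    - [0.024, 0.242, 0, 0, 0, -8.5, 0.015]
    - [0.024, 0.242, 0, 0, 0, -8.5, 0.015]
    - [0.024, 0.242, 0, 0, 0, -8.5, 0.015]

```text
time_s: 29.2
tool_pos: [0.5528, -0.0439, 0.0892]
tool_rot: [-0.0, 0.999, 0.033, -0.0]
contact_force: [0.3, -0.3, -1.9]
grip_width: 0.256
grasp_force: 30.0
```

```bash
python3 vis.py w19 -.093 -.121 .0105
```

```text
shift mm [ 1.1 -7.6 78.7] rot [ 0.08  0.01 -0.2 ] tcp [ 0.5533 -0.0494  0.0892]
vise [-0.0941 -0.1285] 29.99686896800995
[   60    64   284   216 19413]
[ 420  117   90  163 8323]
col grad rows [63, 65, 95, 96, 97, 99, 100]
tube top zTCP+.029 far end by row: [(90, [[-0.002, -0.1235]]), (95, [[-0.0038, -0.1235]]), (100, [[-0.0056, -0.1235]])]
row150 edges [(4, [[-0.0293, 0.0666]]), (6, [[-0.0293, 0.0654]]), (7, [[-0.0293, 0.0648]]), (73, [[-0.0293, 0.0251]]), (74, [[-0.0293, 0.0245]]), (98, [[-0.0294, 0.0101]]), (99, [[-0.0294, 0.0095]]), (103, [[-0.0294, 0.0071]]), (112, [[-0.0294, 0.0017]]), (113, [[-0.0294, 0.0011]]), (114, [[-0.0294, 0.0005]]), (134, [[-0.0294, -0.0115]]), (135, [[-0.0294, -0.0121]]), (141, [[-0.0294, -0.0157]]), (144, [[-0.0294, -0.0175]]), (145, [[-0.0294, -0.0181]]), (146, [[-0.0294, -0.0187]]), (186, [[-0.0294, -0.0428]]), (187, [[-0.0294, -0.0434]]), (188, [[-0.0294, -0.044]]), (199, [[-0.0294, -0.0506]]), (200, [[-0.0294, -0.0512]]), (204, [[-0.0294, -0.0536]]), (205, [[-0.0294, -0.0542]])]
```

arm_command:
  deltas:
    - [0.001, -0.004, 0.04, 0, 0, 0, 0.015]
    - [0.001, -0.004, 0.065, 0, 0, 0, 0.015]
    - [0.001, -0.004, 0.075, 0, 0, 0, 0.015]
    - [0.001, -0.004, 0.079, 0, 0, 0, 0.015]
    - [0.001, -0.004, 0.079, 0, 0, 0, 0.015]

```text
time_s: 29.75
tool_pos: [0.5543, -0.0375, 0.0108]
tool_rot: [0.0, 0.999, 0.033, -0.0]
contact_force: [0.6, -0.2, -1.3]
grip_width: 0.261
grasp_force: 30.0
```

arm_command:
  deltas:
    - [0, 0, 0, 0, 0, 0, 0.032]
    - [0, 0, 0, 0, 0, 0, 0.032]
    - [0, 0, 0, 0, 0, 0, 0.032]
    - [0, 0, -0.03, 0, 0, 0, 0.032]
    - [0, 0, -0.08, 0, 0, 0, 0.032]

```text
time_s: 30.25
tool_pos: [0.5528, -0.0375, 0.0899]
tool_rot: [-0.0, 0.999, 0.033, -0.002]
contact_force: [0.8, 0.1, 0.6]
grip_width: 0.336
grasp_force: 0.0
```

arm_command:
  deltas:
    - [-0.05, -0.05, -0.05, 0, 0, 0, 0.0]
    - [-0.05, -0.05, -0.1, 0, 0, 0, 0.0]
    - [-0.05, -0.05, -0.14, 0, 0, 0, 0.0]
    - [-0.05, -0.05, -0.14, 0, 0, 0, 0.0]
    - [-0.05, -0.05, -0.14, 0, 0, 0, 0.0]

```text
time_s: 30.75
tool_pos: [0.5015, 0.0092, 0.2339]
tool_rot: [0.0, 0.999, 0.034, 0.003]
contact_force: [0.7, -0.2, -1.1]
grip_width: 0.012
grasp_force: 0.0
```

```bash
cat > pack.py <<'E'
from h import *
import sys
C=cam("wrist");im=r.get_image("wrist")[:,:,::-1];cv2.imwrite(f"pics/{sys.argv[1]}.png",im)
p,_=tool();print("tcp",w2v(p).round(4),p[2].round(4),r.observe()["contact_force"].round(1))
m=cv2.inRange(cv2.cvtColor(im,cv2.COLOR_BGR2HSV),(0,0,55),(180,110,112)); m=cv2.morphologyEx(m,cv2.MORPH_OPEN,np.ones((3,3)))
for k in cv2.findContours(m,0,1)[0]:
    if cv2.contourArea(k)<400: continue
    P=w2v(ray(C,k[:,0],.037))*1000; c,s,a=cv2.minAreaRect(P.astype(np.float32))
    if s[0]<s[1]: a-=90
    if abs(c[0])<250 and -220<c[1]<40: print(cv2.boundingRect(k),"c",np.round(c,1),"size",np.round(s,1),"ang",round((a+90)%180-90,2),"farx",P[:,0].max().round(1))
E
python3 pack.py w20
```

```text
tcp [-0.1423 -0.0667] 0.2319 [0.5 0.8 0.5]
(272, 143, 30, 95) c [-126.5  -33.1] size [28.5 95.3] ang -0.68 farx -79.0
(433, 72, 20, 129) c [ -75.3 -184.4] size [  9.4 119.7] ang -0.06 farx -15.4
(285, 57, 162, 192) c [ -94.4 -113.5] size [167.6 183.3] ang -0.04 farx -2.8
```

View pics/w20.png

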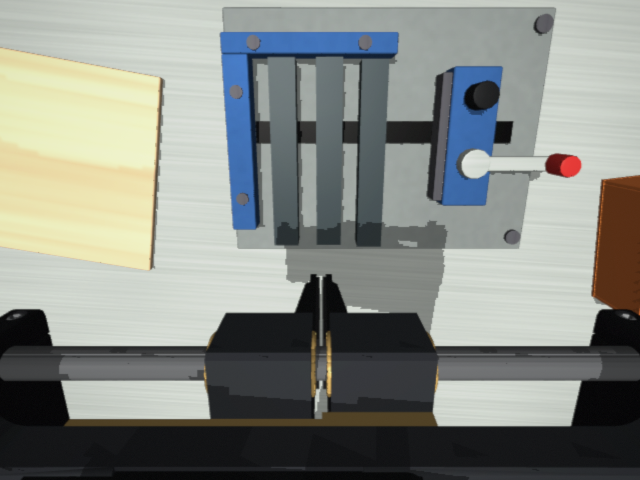

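```bash
python3 -c "
from h import *
delta(v2w(-.037,-.2095,.09),YAW)"
```

```text
shift mm [104.9 142.7 142.3] rot [ 0.04 -0.17 -0.  ] tcp [0.501  0.009  0.2319]
```

arm_command:
  deltas:
    - [0.105, 0.143, 0.12, 0, 0, 0, 0.045]
    - [0.105, 0.143, 0.12, 0, 0, 0, 0.045]
    - [0.105, 0.143, 0.12, 0, 0, 0, 0.045]
    - [0.105, 0.143, 0.142, 0, 0, 0, 0.045]
    - [0.105, 0.143, 0.142, 0, 0, 0, 0.045]

```text
time_s: 31.3
tool_pos: [0.6148, -0.1287, 0.0839]
tool_rot: [-0.001, 0.999, 0.032, -0.002]
contact_force: [0.8, 0.4, -0.2]
grip_width: 0.366
grasp_force: 0.0
```

arm_command:
  deltas:
    - [0, 0, 0, 0, 0, 0, 0.045]
    - [0, 0, 0, 0, 0, 0, 0.045]

```text
time_s: 31.5
tool_pos: [0.6143, -0.1267, 0.0874]
tool_rot: [-0.0, 0.999, 0.033, -0.001]
contact_force: [0.5, 0.3, -0.8]
grip_width: 0.465
grasp_force: 0.0
```

Run:
```python
from h import *
C=cam("wrist");im=r.get_image("wrist")[:,:,::-1]
delta(v2w(-.037,-.2095,.031),YAW)
m=cv2.inRange(im,(0,0,0),(75,75,75)); m[268:]=0
for k in cv2.findContours(m,0,2)[0]:
    if cv2.contourArea(k)>300:
        x,y,w,h=cv2.boundingRect(k);print(x,y,w,h,w2v(ray(C,(x+w/2,y+h/2),.062)).round(4))
```

```text
shift mm [ 1.1  0.2 57.6] rot [-0.02  0.06 -0.02] tcp [ 0.6146 -0.1263  0.0886]
300 238 42 30 [[-0.0298 -0.2101]]
86 195 66 73 [[-0.0168 -0.0958]]
0 195 91 73 [[-0.0167 -0.0542]]
189 162 23 106 [[-0.0073 -0.1428]]
```

arm_command:
  deltas:
    - [0.001, 0, 0.04, 0, 0, 0, 0.045]
    - [0.001, 0, 0.057, 0, 0, 0, 0.045]
    - [0.001, 0, 0.057, 0, 0, 0, 0.015]
    - [0.001, 0, 0.057, 0, 0, 0, 0.015]
    - [0.001, 0, 0.057, 0, 0, 0, 0.015]

```text
time_s: 32.05
tool_pos: [0.6168, -0.1265, 0.0335]
tool_rot: [0.0, 0.999, 0.033, 0.001]
contact_force: [0.6, 0.2, 0.0]
grip_width: 0.273
grasp_force: 0.0
```

arm_command:
  deltas:
    - [0, 0, 0, 0, 0, 0, 0.015]
    - [0, -0.005, 0, 0, 0, 0, 0.015]
    - [0, -0.015, 0, 0, 0, 0, 0.015]
    - [0, -0.025, 0, 0, 0, 0, 0.015]
    - [0, -0.035, 0, 0, 0, 0, 0.015]

```text
time_s: 32.55
tool_pos: [0.6145, -0.093, 0.0334]
tool_rot: [0.001, 0.999, 0.033, 0.001]
contact_force: [-2.0, -9.4, 6.5]
grip_width: 0.248
grasp_force: 30.0
```

arm_command:
  deltas:
    - [0, -0.008, 0, 0, 0, 0, 0.015]
    - [0, -0.015, 0, 0, 0, 0, 0.015]
    - [0, -0.02, 0, 0, 0, 0, 0.015]
    - [0, -0.025, 0, 0, 0, 0, 0.015]
    - [0, -0.03, 0, 0, 0, 0, 0.015]

```text
time_s: 33.05
tool_pos: [0.6125, -0.0632, 0.0334]
tool_rot: [0.001, 0.999, 0.033, 0.001]
contact_force: [-1.7, -10.0, 6.4]
grip_width: 0.245
grasp_force: 30.0
```

arm_command:
  deltas:
    - [0, -0.005, 0, 0, 0, 0, 0.015]
    - [0, -0.01, 0, 0, 0, 0, 0.015]
    - [0, -0.015, 0, 0, 0, 0, 0.015]
    - [0, -0.02, 0, 0, 0, 0, 0.015]
    - [0, -0.025, 0, 0, 0, 0, 0.015]

```text
time_s: 33.55
tool_pos: [0.6109, -0.0386, 0.0334]
tool_rot: [0.001, 0.999, 0.033, 0.001]
contact_force: [-2.8, -14.1, 7.1]
grip_width: 0.249
grasp_force: 30.0
```

```bash
python3 pack.py w21
```

```text
tcp [-0.0359 -0.1208] 0.0334 [-2.5 -9.9  6.4]
(298, 379, 60, 29) c [ -97.8 -124.5] size [17.8 34. ] ang -81.62 farx -90.4
(267, 349, 108, 13) c [ -74.7 -121.6] size [ 7.4 57.9] ang -88.88 farx -71.5
(0, 349, 259, 71) c [-94.1 -16.9] size [141.2  45.6] ang 89.87 farx -71.3
(99, 221, 181, 125) c [-34.8 -57.6] size [86.5 68.1] ang 89.91 farx -0.7
```

arm_command:
  deltas:
    - [0, -0.004, 0, 0, 0, 0, 0.015]
    - [0, -0.008, 0, 0, 0, 0, 0.015]
    - [0, -0.011, 0, 0, 0, 0, 0.015]
    - [0, -0.014, 0, 0, 0, 0, 0.015]

```text
time_s: 34.0
tool_pos: [0.6099, -0.0248, 0.0334]
tool_rot: [0.001, 0.999, 0.033, 0.001]
contact_force: [-2.2, -14.1, 8.8]
grip_width: 0.244
grasp_force: 30.0
```

arm_command:
  deltas:
    - [0, 0, 0, 0, 0, 0, 0.04]
    - [0, 0, 0, 0, 0, 0, 0.04]
    - [0, 0, -0.04, 0, 0, 0, 0.04]
    - [0, 0, -0.09, 0, 0, 0, 0.0]
    - [0, 0, -0.12, 0, 0, 0, 0.0]

```text
time_s: 34.5
tool_pos: [0.6099, -0.0228, 0.1552]
tool_rot: [0.0, 0.999, 0.033, 0.002]
contact_force: [1.0, 0.4, 0.2]
grip_width: 0.306
grasp_force: 0.0
```

arm_command:
  deltas:
    - [-0.11, -0.07, -0.08, 0, 0, 0, 0.0]
    - [-0.11, -0.07, -0.08, 0, 0, 0, 0.0]
    - [-0.11, -0.07, -0.08, 0, 0, 0, 0.0]
    - [-0.11, -0.07, -0.08, 0, 0, 0, 0.0]
    - [-0.11, -0.07, -0.08, 0, 0, 0, 0.0]

```text
time_s: 35.0
tool_pos: [0.4947, 0.0401, 0.2329]
tool_rot: [0.0, 0.999, 0.034, 0.001]
contact_force: [0.4, -0.2, -0.2]
grip_width: 0.002
grasp_force: 0.0
```

```bash
python3 pack.py w22
python3 - <<'E'
from h import *
C=cam("wrist");im=cv2.imread("pics/w22.png")
# column profiles along the pack: sample along vise y at several x, top plane z=.037
for x in(-.03,-.16):
    ys=np.arange(.005,-.1,-.0005); px=proj(C,np.array([v2w(x,y,.037) for y in ys])).round().astype(int)
    g=im[px[:,1],px[:,0]].mean(1); e=np.abs(np.diff(g)); print("x",x,[(round(ys[i]*1e3,1),int(g[i]),int(g[i+1])) for i in np.flatnonzero(e>10)])
for y in(-.012,-.037,-.063):
  for a,b in((.006,-.02),(-.17,-.2)):
    xs=np.arange(a,b,-.0005); px=proj(C,np.array([v2w(x,y,.037) for x in xs])).round().astype(int)
    g=im[px[:,1],px[:,0]].mean(1); e=np.abs(np.diff(g)); print("y",y,[(round(xs[i]*1e3,1),int(g[i]),int(g[i+1])) for i in np.flatnonzero(e>10)])
E
```

```text
tcp [-0.1461 -0.0358] 0.232 [ 0.4 -0.1 -0.1]
(283, 51, 164, 193) c [-94.5 -80.9] size [182.3 168.6] ang 0.0 farx -3.4
x -0.03 [(np.float64(0.5), 119, 88), (np.float64(-0.5), 88, 50), (np.float64(-2.5), 41, 83), (np.float64(-3.5), 83, 111), (np.float64(-77.0), 99, 81), (np.float64(-78.0), 81, 99), (np.float64(-79.0), 99, 110), (np.float64(-86.5), 93, 66), (np.float64(-87.5), 66, 92), (np.float64(-88.0), 92, 116), (np.float64(-98.5), 122, 87), (np.float64(-99.5), 87, 43)]
x -0.16 [(np.float64(1.0), 114, 95), (np.float64(0.0), 95, 56), (np.float64(-1.0), 56, 46), (np.float64(-2.0), 46, 82), (np.float64(-77.5), 86, 125), (np.float64(-78.5), 125, 148), (np.float64(-94.5), 153, 127), (np.float64(-96.0), 127, 144)]
y -0.012 [(np.float64(2.0), 118, 102), (np.float64(1.5), 102, 71), (np.float64(0.5), 71, 36), (np.float64(-1.0), 34, 46), (np.float64(-2.0), 46, 84), (np.float64(-2.5), 84, 117)]
y -0.012 [(np.float64(-181.0), 50, 68), (np.float64(-182.0), 68, 97), (np.float64(-185.5), 98, 117), (np.float64(-186.5), 117, 133)]
y -0.037 [(np.float64(2.0), 119, 103), (np.float64(1.5), 103, 74), (np.float64(0.5), 74, 38), (np.float64(-1.0), 36, 59), (np.float64(-2.0), 59, 110)]
y -0.037 [(np.float64(-181.0), 56, 87), (np.float64(-182.5), 87, 99), (np.float64(-185.5), 100, 116), (np.float64(-186.5), 116, 128)]
y -0.063 [(np.float64(2.0), 117, 102), (np.float64(1.5), 102, 77), (np.float64(0.5), 77, 40), (np.float64(-2.5), 35, 49), (np.float64(-3.5), 49, 87), (np.float64(-4.5), 87, 106)]
y -0.063 [(np.float64(-182.5), 47, 60), (np.float64(-183.5), 60, 97), (np.float64(-185.5), 101, 117), (np.float64(-186.5), 117, 127)]
```

arm_command:
  deltas:
    - [-0.069, 0.004, 0.03, 0, 0, 0, 0.04]
    - [-0.069, 0.004, 0.06, 0, 0, 0, 0.04]
    - [-0.069, 0.004, 0.11, 0, 0, 0, 0.04]
    - [-0.069, 0.004, 0.16, 0, 0, 0, 0.04]
    - [-0.069, 0.004, 0.2, 0, 0, 0, 0.04]

```text
time_s: 35.55
tool_pos: [0.4261, 0.0305, 0.0287]
tool_rot: [-0.0, 0.999, 0.033, -0.001]
contact_force: [0.5, -0.5, -0.0]
grip_width: 0.367
grasp_force: 0.0
```

arm_command:
  deltas:
    - [0, 0, 0.01, 0, 0, 0, 0.04]
    - [0, 0, 0.02, 0, 0, 0, 0.04]
    - [0, 0, 0.02, 0, 0, 0, 0.04]

```text
time_s: 35.85
tool_pos: [0.4267, 0.0308, 0.0114]
tool_rot: [0.0, 0.999, 0.033, -0.0]
contact_force: [0.7, 0.1, 1.1]
grip_width: 0.419
grasp_force: 0.0
```

```bash
python3 vis.py w23 -.193 -.040 .011 | head -2; python3 -c "
from h import *
print(r.observe()['contact_force'])"
```

```text
shift mm [21.8 -0.   1.2] rot [ 0.01 -0.04 -0.03] tcp [0.4269 0.0308 0.0122]
vise [-0.2148 -0.04  ] 0.0
[-0.94636498  0.31371006 -0.28479659]
```

arm_command:
  deltas:
    - [0.01, 0, 0, 0, 0, 0, 0.04]
    - [0.018, 0, 0, 0, 0, 0, 0.04]
    - [0.021, 0, 0, 0, 0, 0, 0.04]
    - [0.022, 0, 0, 0, 0, 0, 0.04]

```text
time_s: 36.3
tool_pos: [0.4475, 0.0326, 0.0123]
tool_rot: [-0.0, 0.999, 0.033, -0.001]
contact_force: [-8.0, -1.8, 6.8]
grip_width: 0.422
grasp_force: 4.3
```

arm_command:
  deltas:
    - [0.0005, 0, 0, 0, 0, 0, 0.04]
    - [0.001, 0, 0, 0, 0, 0, 0.04]
    - [0.0015, 0, 0, 0, 0, 0, 0.04]

```text
time_s: 36.6
tool_pos: [0.4483, 0.0327, 0.0122]
tool_rot: [-0.0, 0.999, 0.033, -0.002]
contact_force: [-9.4, -0.6, 6.2]
grip_width: 0.42
grasp_force: 4.2
```

arm_command:
  deltas:
    - [0.0005, 0, 0, 0, 0, 0, 0.04]
    - [0.001, 0, 0, 0, 0, 0, 0.04]

```text
time_s: 36.8
tool_pos: [0.4493, 0.0328, 0.0122]
tool_rot: [-0.0, 0.999, 0.033, -0.002]
contact_force: [-8.1, -1.2, 5.5]
grip_width: 0.417
grasp_force: 4.1
```

arm_command:
  deltas:
    - [0.0005, 0, 0, 0, 0, 0, 0.04]
    - [0.001, 0, 0, 0, 0, 0, 0.04]

```text
time_s: 37.0
tool_pos: [0.4504, 0.0328, 0.0122]
tool_rot: [-0.0, 0.999, 0.033, -0.002]
contact_force: [-7.9, -1.3, 6.0]
grip_width: 0.42
grasp_force: 4.1
```

arm_command:
  deltas:
    - [0.0005, 0, 0, 0, 0, 0, 0.04]
    - [0.001, 0, 0, 0, 0, 0, 0.04]

```text
time_s: 37.2
tool_pos: [0.4507, 0.0329, 0.0122]
tool_rot: [-0.0, 0.999, 0.033, -0.002]
contact_force: [-11.6, -2.7, 8.9]
grip_width: 0.418
grasp_force: 6.0
```

arm_command:
  deltas:
    - [0.0005, 0, 0, 0, 0, 0, 0.04]
    - [0.001, 0, 0, 0, 0, 0, 0.04]

```text
time_s: 37.4
tool_pos: [0.4507, 0.0329, 0.0122]
tool_rot: [-0.0, 0.999, 0.033, -0.003]
contact_force: [-16.6, -4.5, 12.9]
grip_width: 0.422
grasp_force: 8.1
```

arm_command:
  deltas:
    - [0.001, 0, 0, 0, 0, 0, 0.04]
    - [0.001, 0, 0, 0, 0, 0, 0.04]
    - [-0.012, 0, 0, 0, 0, 0, 0.04]
    - [-0.012, 0, 0, 0, 0, 0, 0.0]
    - [-0.012, 0, 0, 0, 0, 0, 0.0]

```text
time_s: 37.9
tool_pos: [0.4428, 0.032, 0.0122]
tool_rot: [0.0, 0.999, 0.033, 0.001]
contact_force: [-0.8, 0.1, 0.6]
grip_width: 0.304
grasp_force: 0.0
```

arm_command:
  deltas:
    - [0, 0, 0, 0, 0, 0, 0.0]
    - [0, 0, 0, 0, 0, 0, 0.0]
    - [0.005, 0, 0, 0, 0, 0, 0]
    - [0.009, 0, 0, 0, 0, 0, 0]
    - [0.011, 0, 0, 0, 0, 0, 0]

```text
time_s: 38.4
tool_pos: [0.4507, 0.0329, 0.0114]
tool_rot: [-0.0, 0.999, 0.033, -0.003]
contact_force: [-13.9, -3.2, 10.6]
grip_width: 0.004
grasp_force: 7.3
```

arm_command:
  deltas:
    - [0.001, 0, 0, 0, 0, 0, 0]
    - [0.002, 0, 0, 0, 0, 0, 0]
    - [0.002, 0, 0, 0, 0, 0, 0]

```text
time_s: 38.7
tool_pos: [0.4507, 0.0329, 0.0114]
tool_rot: [-0.0, 0.999, 0.033, -0.005]
contact_force: [-17.0, -3.6, 13.0]
grip_width: 0.004
grasp_force: 8.6
```

arm_command:
  deltas:
    - [-0.015, 0, 0, 0, 0, 0, 0.0]
    - [-0.02, 0, -0.04, 0, 0, 0, 0.0]
    - [-0.02, 0, -0.08, 0, 0, 0, 0.045]
    - [-0.02, 0, -0.12, 0, 0, 0, 0.045]
    - [-0.02, 0, -0.12, 0, 0, 0, 0.045]

```text
time_s: 39.2
tool_pos: [0.4371, 0.0315, 0.1359]
tool_rot: [0.0, 0.999, 0.033, 0.004]
contact_force: [0.4, 0.6, -1.0]
grip_width: 0.201
grasp_force: 0.0
```

```bash
python3 vis.py w24 -.036 -.1065 .09|head -2
```

```text
shift mm [169.3  66.5  44.8] rot [ 0.05 -0.3  -0.02] tcp [0.4362 0.0315 0.1338]
vise [-0.2055 -0.04  ] 0.0
```

arm_command:
  deltas:
    - [0.169, 0.0665, 0.02, 0, 0, 0, 0.045]
    - [0.169, 0.0665, 0.03, 0, 0, 0, 0.045]
    - [0.169, 0.0665, 0.045, 0, 0, 0, 0.045]
    - [0.169, 0.0665, 0.045, 0, 0, 0, 0.045]
    - [0.169, 0.0665, 0.045, 0, 0, 0, 0.045]

```text
time_s: 39.75
tool_pos: [0.6101, -0.0249, 0.0828]
tool_rot: [-0.0, 0.999, 0.033, -0.001]
contact_force: [-1.6, -0.6, 0.3]
grip_width: 0.474
grasp_force: 0.0
```

arm_command:
  deltas:
    - [0, 0, 0, 0, 0, 0, 0.045]
    - [0, 0, 0, 0, 0, 0, 0.045]

```text
time_s: 39.95
tool_pos: [0.6068, -0.0232, 0.0862]
tool_rot: [-0.0, 0.999, 0.033, -0.001]
contact_force: [-0.1, -0.1, -0.4]
grip_width: 0.472
grasp_force: 0.0
```

Run:
```python
from h import *
C=cam("wrist");im=r.get_image("wrist")[:,:,::-1]
delta(v2w(-.036,-.1065,.033),YAW)
m=cv2.inRange(im,(0,0,0),(60,60,60)); m[268:]=0
for k in cv2.findContours(m,0,2)[0]:
    if cv2.contourArea(k)>300:
        x,y,w,h=cv2.boundingRect(k);print(x,y,w,h,w2v(ray(C,(x+w/2,y+h/2),.062)).round(4))
```

```text
shift mm [ 2.8  0.6 53.7] rot [-0.    0.04 -0.  ] tcp [ 0.607  -0.0232  0.0867]
218 242 59 26 [[-0.0311 -0.0643]]
303 238 41 30 [[-0.0299 -0.1078]]
```

arm_command:
  deltas:
    - [0.003, 0.001, 0.04, 0, 0, 0, 0.045]
    - [0.003, 0.001, 0.053, 0, 0, 0, 0.045]
    - [0.003, 0.001, 0.053, 0, 0, 0, 0.015]
    - [0.003, 0.001, 0.053, 0, 0, 0, 0.015]
    - [0.003, 0.001, 0.053, 0, 0, 0, 0.015]

```text
time_s: 40.5
tool_pos: [0.6114, -0.0244, 0.0351]
tool_rot: [0.0, 0.999, 0.033, 0.001]
contact_force: [1.5, 0.1, 0.6]
grip_width: 0.279
grasp_force: 0.0
```

arm_command:
  deltas:
    - [0, 0, 0, 0, 0, 0, 0.015]
    - [0, -0.001, 0, 0, 0, 0, 0.015]
    - [0, -0.002, 0, 0, 0, 0, 0.015]

```text
time_s: 40.8
tool_pos: [0.6114, -0.024, 0.035]
tool_rot: [0.001, 0.999, 0.033, 0.001]
contact_force: [-2.2, -13.4, 6.9]
grip_width: 0.249
grasp_force: 30.0
```

arm_command:
  deltas:
    - [0, -0.0005, 0, 0, 0, 0, 0.015]
    - [0, -0.001, 0, 0, 0, 0, 0.015]

```text
time_s: 41.0
tool_pos: [0.6113, -0.0233, 0.0351]
tool_rot: [0.001, 0.999, 0.033, 0.001]
contact_force: [-2.4, -13.2, 6.0]
grip_width: 0.247
grasp_force: 30.0
```

arm_command:
  deltas:
    - [0, -0.0005, 0, 0, 0, 0, 0.015]
    - [0, -0.001, 0, 0, 0, 0, 0.015]

```text
time_s: 41.2
tool_pos: [0.6113, -0.0224, 0.035]
tool_rot: [0.001, 0.999, 0.033, 0.001]
contact_force: [-2.1, -14.2, 7.2]
grip_width: 0.244
grasp_force: 30.0
```

arm_command:
  deltas:
    - [0, -0.0005, 0, 0, 0, 0, 0.015]
    - [0, -0.001, 0, 0, 0, 0, 0.015]

```text
time_s: 41.4
tool_pos: [0.6113, -0.0221, 0.0351]
tool_rot: [0.002, 0.999, 0.033, 0.001]
contact_force: [-2.4, -22.4, 5.8]
grip_width: 0.248
grasp_force: 30.0
```

arm_command:
  deltas:
    - [0, -0.0005, 0, 0, 0, 0, 0.015]
    - [0, -0.001, 0, 0, 0, 0, 0.015]

```text
time_s: 41.6
tool_pos: [0.6113, -0.022, 0.0351]
tool_rot: [0.002, 0.999, 0.033, 0.001]
contact_force: [-2.6, -28.7, 5.9]
grip_width: 0.244
grasp_force: 30.0
```

arm_command:
  deltas:
    - [0, -0.0005, 0, 0, 0, 0, 0.015]
    - [0, -0.001, 0, 0, 0, 0, 0.015]

```text
time_s: 41.8
tool_pos: [0.6113, -0.0219, 0.035]
tool_rot: [0.003, 0.999, 0.034, 0.001]
contact_force: [-3.4, -34.1, 5.2]
grip_width: 0.248
grasp_force: 30.0
```

arm_command:
  deltas:
    - [0, 0.0025, 0, 0, 0, 0, 0.015]
    - [0, 0.0025, 0, 0, 0, 0, 0.04]
    - [0, 0.0025, 0, 0, 0, 0, 0.04]
    - [0, 0.0025, -0.03, 0, 0, 0, 0.04]
    - [0, 0.0025, -0.08, 0, 0, 0, 0.04]

```text
time_s: 42.3
tool_pos: [0.609, -0.0193, 0.112]
tool_rot: [-0.001, 0.999, 0.033, -0.003]
contact_force: [0.8, -0.5, -0.1]
grip_width: 0.417
grasp_force: 0.0
```

arm_command:
  deltas:
    - [-0.11, -0.03, -0.1, 0, 0, 0, 0.04]
    - [-0.11, -0.03, -0.1, 0, 0, 0, 0.04]
    - [-0.11, -0.03, -0.1, 0, 0, 0, 0.04]
    - [-0.11, -0.03, -0.1, 0, 0, 0, 0.036]
    - [-0.11, -0.03, -0.1, 0, 0, 0, 0.036]

```text
time_s: 42.8
tool_pos: [0.4989, 0.0031, 0.2148]
tool_rot: [0.0, 0.999, 0.034, 0.001]
contact_force: [0.1, 0.4, 0.2]
grip_width: 0.382
grasp_force: 0.0
```

```bash
cat > chk.py <<'E'
from h import *
import sys
C=cam("wrist");im=r.get_image("wrist")[:,:,::-1];cv2.imwrite(f"pics/{sys.argv[1]}.png",im)
p,_=tool();print("tcp",w2v(p).round(4),p[2])
def prof(A,B,th=12):
    n=int(np.hypot(B[0]-A[0],B[1]-A[1])/.0005); t=np.linspace(0,1,n+1)[:,None]; q=np.array(A)*(1-t)+np.array(B)*t
    px=proj(C,np.array([v2w(x,y,.037) for x,y in q])); g=cv2.remap(im.mean(2).astype(np.float32),px[:,0].astype(np.float32)[None],px[:,1].astype(np.float32)[None],cv2.INTER_LINEAR)[0]
    i=np.flatnonzero(np.abs(np.diff(g))>th); print([(float(round(q[k][0 if A[1]==B[1] else 1]*1e3,1)),int(g[k]),int(g[k+1])) for k in i])
for x in(-.03,-.15): print("x",x);prof((x,.005),(x,-.092))
for y in(-.012,-.037,-.062): print("y",y);prof((.004,y),(-.01,y));prof((-.175,y),(-.19,y))
m=cv2.inRange(cv2.cvtColor(im,cv2.COLOR_BGR2HSV),(0,150,50),(5,255,255))
for k in cv2.findContours(m,0,2)[0]:
    x,y,w,h=cv2.boundingRect(k)
    if w*h>80: print("red",x,y,w,h,w2v(ray(C,(x+w/2,y+h/2),.068)).round(4))
E
python3 chk.py w25
```

```text
tcp [-0.1446 -0.0727] 0.21372404919447524
x -0.03
[(1.5, 118, 105), (1.0, 105, 88), (0.5, 88, 72), (0.0, 72, 91), (-0.5, 91, 106), (-84.0, 86, 71), (-84.5, 71, 86), (-85.0, 86, 100), (-85.5, 100, 115)]
x -0.15
[(1.0, 94, 82), (0.5, 82, 66), (-78.0, 114, 135), (-78.5, 135, 152)]
y -0.012
[(1.5, 98, 81), (1.0, 81, 63), (0.5, 63, 48), (-0.5, 59, 80), (-1.0, 80, 110)]
[(-179.0, 91, 105), (-179.5, 105, 127), (-180.0, 127, 146), (-185.5, 175, 192), (-186.0, 192, 210)]
y -0.037
[(1.5, 101, 86), (0.0, 78, 96), (-0.5, 96, 111)]
[(-179.5, 64, 78)]
y -0.062
[(1.5, 102, 89), (0.0, 85, 103), (-0.5, 103, 116)]
[(-179.5, 62, 78)]
red 435 152 29 24 [[-0.0978 -0.1827]]
```

View pics/w25.png

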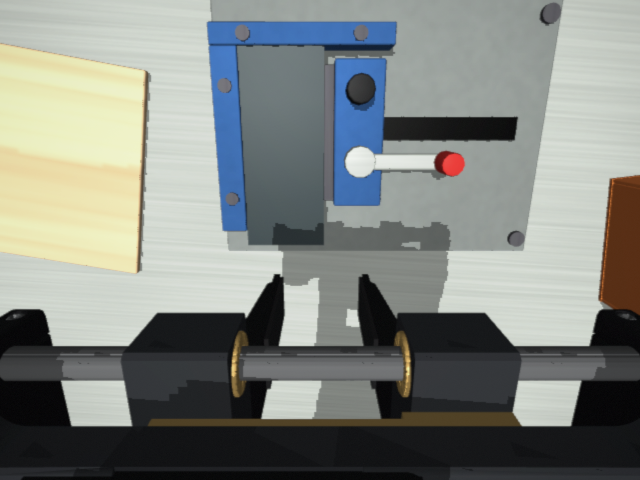

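```bash
python3 -c "
from h import *
delta(v2w(-.0978,-.1827,.12),YAW+np.pi/4)"
```

```text
shift mm [ 46.7 110.   93.8] rot [ 3.0e-02 -4.0e-02 -4.5e+01] tcp [0.4992 0.0029 0.2137]
```

arm_command:
  deltas:
    - [0.047, 0.11, 0.04, 0, 0, -8, 0.036]
    - [0.047, 0.11, 0.07, 0, 0, -16, 0.036]
    - [0.047, 0.11, 0.094, 0, 0, -24, 0.036]
    - [0.047, 0.11, 0.094, 0, 0, -32, 0.036]
    - [0.047, 0.11, 0.094, 0, 0, -40, 0.036]

```text
time_s: 43.35
tool_pos: [0.5528, -0.105, 0.1154]
tool_rot: [-0.002, 0.927, 0.375, -0.002]
contact_force: [-1.0, -0.0, -0.3]
grip_width: 0.382
grasp_force: 0.0
```

arm_command:
  deltas:
    - [0, 0, 0, 0, 0, -5, 0.036]
    - [0, 0, 0, 0, 0, -5, 0.036]
    - [0, 0, 0, 0, 0, -5, 0.036]
    - [0, 0, 0, 0, 0, -5, 0.036]

```text
time_s: 43.75
tool_pos: [0.5531, -0.1039, 0.1191]
tool_rot: [-0.0, 0.911, 0.412, -0.0]
contact_force: [0.4, -0.7, 0.8]
grip_width: 0.378
grasp_force: 0.0
```

```bash
python3 lev.py; python3 -c "
from h import *
delta(v2w(-.0978,-.1827,.049),YAW+np.pi/4)"
```

```text
[ 0.5531 -0.1039  0.1193] [-0.0979 -0.1828] [-1.  -0.6 -0.3]
307 232 30 38 [[-0.0969 -0.1823]]
shift mm [ 0.2  0.  70.3] rot [-0.02  0.01 -0.11] tcp [ 0.5531 -0.1039  0.1193]
```

Aligned. Descend, narrow the cage, and begin the sweep.

arm_command:
  deltas:
    - [0, 0, 0.04, 0, 0, 0, 0.036]
    - [0, 0, 0.06, 0, 0, 0, 0.036]
    - [0, 0, 0.07, 0, 0, 0, 0.028]
    - [0, 0, 0.07, 0, 0, 0, 0.028]
    - [0, 0, 0.07, 0, 0, 0, 0.028]

```text
time_s: 44.3
tool_pos: [0.5535, -0.104, 0.0504]
tool_rot: [0.0, 0.911, 0.413, 0.0]
contact_force: [0.3, 0.3, 0.0]
grip_width: 0.298
grasp_force: 0.0
```

arm_command:
  deltas:
    - [-0.0073, -0.0085, 0, 0, 0, 0, 0.028]
    - [-0.0133, -0.018, 0, 0, 0, 0, 0.028]
    - [-0.0178, -0.0283, 0, 0, 0, 0, 0.028]

```text
time_s: 44.6
tool_pos: [0.5206, -0.1002, 0.0511]
tool_rot: [0.002, 0.911, 0.413, 0.001]
contact_force: [1.1, -7.2, 0.2]
grip_width: 0.295
grasp_force: 2.8
```

```bash
python3 lev.py
```

```text
[ 0.5186 -0.0992  0.051 ] [-0.1321 -0.1758] [ 0.4 -2.7  1. ]
309 266 43 57 [[-0.1254 -0.1781]]
```

arm_command:
  deltas:
    - [-0.0029, -0.0109, 0, 0, 0, 0, 0.028]
    - [-0.0041, -0.0221, 0, 0, 0, 0, 0.028]
    - [-0.0037, -0.0333, 0, 0, 0, 0, 0.028]
    - [-0.0016, -0.0443, 0, 0, 0, 0, 0.028]
    - [0.0022, -0.0549, 0, 0, 0, 0, 0.028]

```text
time_s: 45.15
tool_pos: [0.4796, -0.0602, 0.05]
tool_rot: [0.0, 0.911, 0.413, 0.0]
contact_force: [0.5, -3.9, 0.2]
grip_width: 0.295
grasp_force: 1.2
```

```bash
python3 lev.py
```

```text
[ 0.4788 -0.0589  0.0499] [-0.1691 -0.133 ] [-0.   2.   0.3]
309 275 43 57 [[-0.1664 -0.1384]]
```

arm_command:
  deltas:
    - [0.0053, -0.01, 0, 0, 0, 0, 0.028]
    - [0.012, -0.019, 0, 0, 0, 0, 0.028]
    - [0.0156, -0.0229, 0, 0, 0, 0, 0.028]
    - [0.019, -0.0263, 0, 0, 0, 0, 0.028]
    - [0.019, -0.0263, 0, 0, 0, 0, 0.028]

```text
time_s: 45.7
tool_pos: [0.4752, -0.0304, 0.0499]
tool_rot: [0.002, 0.91, 0.414, 0.002]
contact_force: [6.9, -16.4, -5.2]
grip_width: 0.296
grasp_force: 8.1
```

```bash
python3 lev.py
```

```text
[ 0.4752 -0.0304  0.0499] [-0.1708 -0.1043] [  7.1 -17.1  -4.8]
311 282 42 58 [[-0.1712 -0.1116]]
```

arm_command:
  deltas:
    - [0.0007, -0.0007, 0, 0, 0, 0, 0.028]
    - [0.0014, -0.0014, 0, 0, 0, 0, 0.028]
    - [0.0014, -0.0014, 0, 0, 0, 0, 0.028]

```text
time_s: 46.05
tool_pos: [0.4755, -0.0296, 0.0499]
tool_rot: [0.003, 0.911, 0.413, 0.002]
contact_force: [6.8, -28.4, -5.9]
grip_width: 0.297
grasp_force: 12.0
```

```bash
python3 lev.py
```

```text
[ 0.4755 -0.0296  0.0499] [-0.1704 -0.1036] [  6.5 -28.8  -6.5]
311 283 42 58 [[-0.1712 -0.1112]]
```

arm_command:
  deltas:
    - [-0.0025, 0.0025, 0, 0, 0, 0, 0.032]
    - [-0.003, 0.003, 0, 0, 0, 0, 0.036]
    - [-0.003, 0.003, -0.02, 0, 0, 0, 0.036]
    - [-0.003, 0.003, -0.07, 0, 0, 0, 0.036]
    - [-0.003, 0.003, -0.12, 0, 0, 0, 0.036]

```text
time_s: 46.6
tool_pos: [0.4721, -0.0306, 0.1705]
tool_rot: [-0.001, 0.911, 0.413, -0.001]
contact_force: [1.0, -0.1, 0.6]
grip_width: 0.375
grasp_force: 0.0
```

arm_command:
  deltas:
    - [-0.03, -0.02, -0.08, 0, 0, 35, 0.036]
    - [-0.03, -0.02, -0.08, 0, 0, 35, 0.036]
    - [-0.03, -0.02, -0.08, 0, 0, 35, 0.036]
    - [-0.03, -0.02, -0.08, 0, 0, 35, 0.036]
    - [-0.03, -0.02, -0.08, 0, 0, 35, 0.036]

```text
time_s: 47.1
tool_pos: [0.4379, -0.0403, 0.2499]
tool_rot: [-0.0, 0.993, 0.119, 0.0]
contact_force: [0.2, 0.8, -0.6]
grip_width: 0.376
grasp_force: 0.0
```

```bash
python3 chk.py w30
python3 - <<'E'
from h import *
C=cam("wrist"); im=cv2.imread("pics/w30.png")
m=cv2.inRange(im,(195,195,195),(255,255,255)); px=proj(C,v2w(-.098,-.1075,.06))[0].astype(int); print("pivot px",px, im[px[1],px[0]])
E
```

```text
tcp [-0.2086 -0.1118] 0.2496044218257549
x -0.03
[(-38.5, 3, 18), (-39.5, 29, 44), (-41.0, 66, 81), (-42.0, 92, 106), (-83.5, 93, 81), (-84.0, 81, 68), (-85.0, 66, 80)]
x -0.15
[(1.5, 104, 90), (1.0, 90, 74), (-74.5, 97, 83), (-75.0, 83, 69), (-76.5, 59, 77), (-77.0, 77, 91), (-80.5, 120, 140), (-81.0, 140, 156)]
y -0.012
[]
[(-181.0, 110, 122), (-181.5, 122, 145), (-182.0, 145, 162)]
y -0.037
[]
[(-180.0, 115, 136), (-180.5, 136, 158)]
y -0.062
[]
[(-180.0, 110, 126), (-180.5, 126, 143), (-181.0, 143, 156)]
red 318 161 20 22 [[-0.1724 -0.1125]]
pivot px [337  89] [240 243 240]
```

```bash
python3 -c "
from h import *
delta(v2w(-.16,-.04,.23),YAW)"
```

```text
shift mm [ 60.5 -62.1  19.6] rot [-0.02  0.03 10.1 ] tcp [ 0.4379 -0.0403  0.2496]
```

arm_command:
  deltas:
    - [0.06, -0.062, 0.02, 0, 0, 10.1, 0.036]
    - [0.06, -0.062, 0.02, 0, 0, 10.1, 0.036]
    - [0.06, -0.062, 0.02, 0, 0, 10.1, 0.036]
    - [0.06, -0.062, 0.02, 0, 0, 10.1, 0.036]
    - [0.06, -0.062, 0.02, 0, 0, 10.1, 0.036]

```text
time_s: 47.65
tool_pos: [0.4813, 0.0334, 0.2296]
tool_rot: [0.0, 0.999, 0.034, -0.0]
contact_force: [0.2, -0.1, 0.7]
grip_width: 0.378
grasp_force: 0.0
```

arm_command:
  deltas:
    - [0, 0, 0, 0, 0, 0, 0.036]
    - [0, 0, 0, 0, 0, 0, 0.036]
    - [0, 0, 0, 0, 0, 0, 0.036]

```text
time_s: 47.95
tool_pos: [0.4816, 0.0332, 0.2299]
tool_rot: [0.0, 0.999, 0.032, 0.0]
contact_force: [0.4, 0.0, 1.5]
grip_width: 0.381
grasp_force: 0.0
```

```bash
python3 chk.py w31
```

```text
tcp [-0.1601 -0.0413] 0.22991706802033826
x -0.03
[(1.0, 110, 94), (0.5, 94, 81), (0.0, 81, 68), (-0.5, 68, 85), (-1.0, 85, 106), (-85.0, 112, 97), (-85.5, 97, 79), (-86.0, 79, 59), (-88.5, 51, 72), (-89.0, 72, 93), (-89.5, 93, 105)]
x -0.15
[(1.0, 99, 83), (0.5, 83, 66), (-75.5, 98, 111), (-76.0, 111, 132), (-76.5, 132, 149)]
y -0.012
[(2.0, 109, 94), (1.5, 94, 76), (1.0, 76, 61), (-0.5, 57, 73), (-1.0, 73, 103), (-1.5, 103, 116)]
[]
y -0.037
[(2.0, 111, 95), (1.5, 95, 80), (-0.5, 82, 100)]
[]
y -0.062
[(2.0, 110, 88), (1.5, 88, 74), (0.5, 67, 83), (0.0, 83, 96)]
[(-179.5, 60, 75), (-180.0, 75, 93), (-187.0, 101, 114), (-187.5, 114, 126)]
red 384 214 24 24 [[-0.1724 -0.112 ]]
```

```bash
python3 -c "
from bench import r
print(r.hand_in())"
```

```text
the job is handed in; nothing more can be done
None
```

I handed the job in at about 48 s of the 210 s allowed; the hand-in gave no verdict. The offcut is in the scrap bin. Images show all three dark tubes square and tight against the fence, far ends within about 1 mm of the end stop, and the jaw snug. The lever is swung over to its stop, and I kept clear of the tape measure, magnet and jar.

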